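Load the shaker for an oak infusion trial

TASK

Load the shaker for an oak infusion run. With the carrier still out on the feed rollers, stand every squat white-capped amber sample bottle upright in a bottle cell of the carrier, one to a cell, and pour all the oak cubes from the cup into the carrier's glass jar; stand the empty cup upright back on the tray. Then push the carrier along the rollers into the shaker bay, fully home against the end stop, and turn the eccentric cam clockwise until its lobe bears firmly on the side of the carrier and clamps it; leave the other glassware standing where it is.

Things in the scene. Friction and masses are not known exactly. Their poses are not given: they have to be found in the camera images.
- shaker: Bench shaker with roller feed, fixed. Origin: on the bench at the feed end (robot's side) of the track, on its centre line; x along the track into the bay, y left, z up. Free rollers 20 mm across, tops 90 mm above the bench. Side rails (inner faces y = +-67 mm) 105 mm high, the right one only to x = 185 mm, where the bay begins. End stop at x = 455 mm: home, the carrier's origin is at x = 330 mm.
- carrier: Loose steel carrier on the rollers, 250 mm long (x, along the track), 130 mm wide, walls 4 mm thick and 45 mm high, 2 mm play to each rail. Origin: centre of its underside. The rear half, towards the feed end, holds the jar; the front half the bottle cells. It rolls with a push of 1 to 2 N on its rear wall (x = -125 mm, nothing higher than 65 mm near it) and stays where it is left.
- jar (a point): Centre of the inner floor of the open glass jar fixed in the carrier (62 mm behind the carrier's centre, 10 mm above its underside). The jar's inner radius is 48 mm, its outer radius 52 mm, and its rim is 55 mm above this point; the rim stands 20 mm higher than the carrier's walls. z up.
- cam_grip (a point): Centre of the black grip bar on the eccentric cam, on its upright pivot, at the right of the bay's mouth, 150 mm above the bench. Bar: 62 mm long along this point's x, 14 mm wide, 26 mm high. Below it (100 to 118 mm above the bench) is the cam, a steel disc of 28 mm radius centred 8 mm off the pivot towards this point's -y.
- cam (a joint): Angle of the cam (rad), growing clockwise seen from above, 0 to 2.8, friction 0.15 N m; it stays where left. At 0 the lobe points away from the carrier. With the carrier home the lobe pushes it over against the left fence and begins to bear at about 2.1; 0.1 to 0.2 rad more clamps it firmly, further is very stiff.
- tray: White tray, 320 mm square with 4 mm walls 38 mm high, fixed to the bench; origin at the centre of its underside, floor 4 mm thick. The sample bottles, the cup, and two taller bottles that are not part of the job stand in it.
- bottle0_mid (a point): Centre (44 mm above its base, on its axis) of a squat closed amber sample bottle with a paper label: body 44 mm across and 50 mm high, then a shoulder, then a white screw cap 27 mm across from 66 to 88 mm above the base. 0.15 kg, weight low down, z up. Two to four of the four are present; an absent one reads None.
- bottle1_mid (a point): Centre (44 mm above its base, on its axis) of a squat closed amber sample bottle with a paper label: body 44 mm across and 50 mm high, then a shoulder, then a white screw cap 27 mm across from 66 to 88 mm above the base. 0.15 kg, weight low down, z up. Two to four of the four are present; an absent one reads None.
- bottle2_mid (a point): Centre (44 mm above its base, on its axis) of a squat closed amber sample bottle with a paper label: body 44 mm across and 50 mm high, then a shoulder, then a white screw cap 27 mm across from 66 to 88 mm above the base. 0.15 kg, weight low down, z up. Two to four of the four are present; an absent one reads None.
- bottle3_mid (a point): Centre (44 mm above its base, on its axis) of a squat closed amber sample bottle with a paper label: body 44 mm across and 50 mm high, then a shoulder, then a white screw cap 27 mm across from 66 to 88 mm above the base. 0.15 kg, weight low down, z up. Two to four of the four are present; an absent one reads None.
- cup_mid (a point): Centre (40 mm above its base, on its axis) of the grey open cup, 80 mm high, outer diameter 56 mm at the base and 66 mm at the rim, wall 2.5 mm. 0.09 kg empty, z towards its mouth. At the start it stands on the robot's side of the tray, with the cubes in its lower half.
- cube0_mid (a point): Centre of a 17 mm toasted oak cube, 10 g, in the cup at the start.
- cube1_mid (a point): Centre of a 17 mm toasted oak cube, 10 g, in the cup at the start.
- cube2_mid (a point): Centre of a 17 mm toasted oak cube, 10 g, in the cup at the start.
- cube3_mid (a point): Centre of a 17 mm toasted oak cube, 10 g, in the cup at the start.
- cube4_mid (a point): Centre of a 17 mm toasted oak cube, 10 g, in the cup at the start, on top of the first four. One to four of these four are present; an absent one reads None.
- cube5_mid (a point): Centre of a 17 mm toasted oak cube, 10 g, in the cup at the start, on top of the first four. One to four of these four are present; an absent one reads None.
- cube6_mid (a point): Centre of a 17 mm toasted oak cube, 10 g, in the cup at the start, on top of the first four. One to four of these four are present; an absent one reads None.
- cube7_mid (a point): Centre of a 17 mm toasted oak cube, 10 g, in the cup at the start, on top of the first four. One to four of these four are present; an absent one reads None.
- blue_bottle: Tall cobalt bottle, 38 mm across, 120 mm high, narrow cap; stands on the tray, not part of the job: leave it standing. Origin at the centre of its base.
- dropper: Slim amber dropper bottle, 32 mm across, 104 mm high with a black rubber bulb; stands on the tray, not part of the job: leave it standing. Origin at the centre of its base.
- flask: Glass conical flask, 66 mm across at the foot, 96 mm high, on the bench beyond the tray; leave it standing. Origin at the centre of its base.
- cells (a point): Point on the carrier's inner floor (5 mm thick) where the two cell dividers (4 mm thick, 39 mm high from the underside) cross, 61 mm ahead of the carrier's centre. The four cells, 58 by 59 mm inside, have their centres at x = +-31 mm, y = +-31.5 mm from here; axes as the carrier's.

How it is judged:
On the way, in this order (a step that is already met when the one before it is completed fails the run):
1. all bottles stand in cells and all cubes are in the jar, with the carrier still out on the feed (x of bottle0_mid in the frame of carrier between 0.003 and 0.119 m and y of bottle0_mid in the frame of carrier between -0.06 and 0.06 m and z of bottle0_mid in the frame of carrier between 0.04 and 0.056 m and angle between each of bottle0_mid, bottle1_mid, bottle2_mid, bottle3_mid's own z axis and vertical below 0.2 rad and x of bottle1_mid in the frame of carrier between 0.003 and 0.119 m and y of bottle1_mid in the frame of carrier between -0.06 and 0.06 m and z of bottle1_mid in the frame of carrier between 0.04 and 0.056 m and x of bottle2_mid in the frame of carrier between 0.003 and 0.119 m and y of bottle2_mid in the frame of carrier between -0.06 and 0.06 m and z of bottle2_mid in the frame of carrier between 0.04 and 0.056 m and x of bottle3_mid in the frame of carrier between 0.003 and 0.119 m and y of bottle3_mid in the frame of carrier between -0.06 and 0.06 m and z of bottle3_mid in the frame of carrier between 0.04 and 0.056 m and horizontal distance between each of cube0_mid, cube1_mid, cube2_mid, cube3_mid, cube4_mid, cube5_mid, cube6_mid, cube7_mid and jar below 0.05 m and z of cube0_mid in the frame of jar between -0.005 and 0.055 m and z of cube1_mid in the frame of jar between -0.005 and 0.055 m and z of cube2_mid in the frame of jar between -0.005 and 0.055 m and z of cube3_mid in the frame of jar between -0.005 and 0.055 m and z of cube4_mid in the frame of jar between -0.005 and 0.055 m and z of cube5_mid in the frame of jar between -0.005 and 0.055 m and z of cube6_mid in the frame of jar between -0.005 and 0.055 m and z of cube7_mid in the frame of jar between -0.005 and 0.055 m and x of carrier in the frame of shaker below 0.24 m), for 0.2 s.
2. the carrier is pushed home against the end stop of the bay (x of carrier in the frame of shaker above 0.324 m), for 0.2 s.
3. the cam's lobe bears on the carrier (x of carrier in the frame of shaker above 0.324 m and contact force between cam and carrier above 2 N and value of joint cam above 1.6 rad), for 0.2 s.
At the end, for the whole second after the job is handed in: Every sample bottle stands upright (within 11 degrees) on the floor of a carrier cell, every oak cube lies in the jar, the cup stands upright on the tray, the carrier is within 6 mm of the end stop, and the cam's lobe presses on the carrier with more than 2 N; everything at rest (all of step 3 and x of bottle0_mid in the frame of carrier between 0.003 and 0.119 m and y of bottle0_mid in the frame of carrier between -0.06 and 0.06 m and z of bottle0_mid in the frame of carrier between 0.04 and 0.056 m and angle between each of bottle0_mid, bottle1_mid, bottle2_mid, bottle3_mid's own z axis and vertical below 0.2 rad and x of bottle1_mid in the frame of carrier between 0.003 and 0.119 m and y of bottle1_mid in the frame of carrier between -0.06 and 0.06 m and z of bottle1_mid in the frame of carrier between 0.04 and 0.056 m and x of bottle2_mid in the frame of carrier between 0.003 and 0.119 m and y of bottle2_mid in the frame of carrier between -0.06 and 0.06 m and z of bottle2_mid in the frame of carrier between 0.04 and 0.056 m and x of bottle3_mid in the frame of carrier between 0.003 and 0.119 m and y of bottle3_mid in the frame of carrier between -0.06 and 0.06 m and z of bottle3_mid in the frame of carrier between 0.04 and 0.056 m and horizontal distance between each of cube0_mid, cube1_mid, cube2_mid, cube3_mid, cube4_mid, cube5_mid, cube6_mid, cube7_mid and jar below 0.05 m and z of cube0_mid in the frame of jar between -0.005 and 0.055 m and z of cube1_mid in the frame of jar between -0.005 and 0.055 m and z of cube2_mid in the frame of jar between -0.005 and 0.055 m and z of cube3_mid in the frame of jar between -0.005 and 0.055 m and z of cube4_mid in the frame of jar between -0.005 and 0.055 m and z of cube5_mid in the frame of jar between -0.005 and 0.055 m and z of cube6_mid in the frame of jar between -0.005 and 0.055 m and z of cube7_mid in the frame of jar between -0.005 and 0.055 m and x of cup_mid in the frame of tray between -0.15 and 0.15 m and y of cup_mid in the frame of tray between -0.15 and 0.15 m and z of cup_mid in the frame of tray below 0.052 m and angle between cup_mid's own z axis and vertical below 0.15 rad and linear speed of carrier below 0.01 m/s and linear speed of cup below 0.02 m/s); the robot touches nothing.
It fails at once if other glassware is knocked over or shifted by more than 30 mm (distance of any of blue_bottle, dropper, flask from where it was at the start of the episode above 0.03 m or angle between any of blue_bottle, dropper, flask's own z axis and vertical above 0.5 rad).
Of bottle0, bottle1, bottle2, bottle3 only 2 to 4 are there at a start; the rules pass over those that are not, and their reading is None.
Of cube4, cube5, cube6, cube7 only 1 to 4 are there at a start; the rules pass over those that are not, and their reading is None.
At some moment in a run one of bottle0, bottle1, bottle2, bottle3 may be knocked a few centimetres aside while the robot is not near it.
Once in a run the grip may slacken for a moment while it holds something.
It also fails if it takes over 210 s, if anything falls off the work surface, if the arm or the gripper's body presses on something with over 40 N, if the wrist force passes 120 N, or if a joint passes its speed limit or range.

ROBOT

A 7-joint arm with a two-finger parallel gripper is mounted at the origin on the work surface. World frame = base frame: x ahead of the robot, y to its left, z up, the work surface at z = 0. Lengths are in m, angles in rad, forces in N, time in s.
With the tool pointing down it reaches from about 0.425 to 0.825 m from the base axis. Payload 3.6 kg.
Tool frame: the origin (TCP) lies at the very end of the fingers, on their centre line; the grasp point (between the pads) lies 19 mm behind it (env.grip_depth is the distance from the TCP to the grasp point, in m); z points along the fingers, y is the line along which they close (so a half turn about z gives the same grasp; the last joint's range is limited). The gripper opens to 85 mm and grips with 20 to 120 N. Pads are 22 mm wide; open, the fingers measure 114 mm over their backs; the gripper's body (76 mm by 85 mm) begins 54 mm behind the grasp point. The pads swing forward as they close: fully open they stand 13 mm farther back than shut.
Start: joints at [1.077, 0.615, -0.013, 1.423, 0.008, 1.103, -0.04], TCP at [0.293, -0.58, 0.231] pointing down, gripper open.
Joint ranges: [-3.12, 3.12], [-0.3, 2.06], [-1.34, 1.32], [0.26, 2.42], [-1.36, 4.5], [0.01, 1.98], [-2.84, 2.84]. Speed limits (rad/s): [2.79, 2.79, 3.14, 3.14, 3.14, 3.14, 3.14].

INTERFACE

Orientations are given as a unit quaternion [x, y, z, w].
In Python, from cell import env gives the robot as it stands.
- The arm moves only by the tool move_arm, never from a script. Its argument "increments" is a list that holds one entry, the list of rows, each a list of 7 numbers: the shift along the tool's x, y, z in m, then the turn, a rotation vector about the tool's x, y, z in degrees, then the opening, from 0 (shut) to 1 (fully open). A call has 1 to 12 rows; each row is the pose to reach, as a shift and turn from the pose commanded when the call began, along the tool's axes at that moment; what a row does not reach only later rows make up. A row lasts 1/10 s, in which the tool goes at most 50 mm and 8.59 degrees, less where a joint would pass 70% of its speed; a pose out of reach is approached as far as the arm can. A call with a gripper value outside its range is refused whole. The fingers move at their own pace and stop on an object; the grip force is fixed at half the most. Time passes only in rows, so rows that repeat a pose let the fingers close. It gives the time, the measured TCP pose, the force, the opening and the grip force at its end, in the units of the state.
- env.observe(): the state, without advancing time (a new reading comes with each control period).
- env.camera(name): name is "scene" or "top"; returns the picture (480x640x3 uint8, red, green, blue); there is no depth.
- env.camera_model(name): a dict with "camera_matrix" (3x3 intrinsics, pixels), "k1" (the pictures are not rectified: a ray, as slopes to the right and down, at radius r is drawn at 1 + k1 r^2 times it, then the intrinsics apply), "world_from_camera" (4x4, takes a point from camera to world coordinates). Camera axes: x right, y down, z forward; pixel columns grow to the right and rows downward; lengths in m; the calibration is good to about 2 mm. A picture is of the moment at which its call begins. camera_model takes no time and is no camera call.
- env.close_job(): hands the job in; it is judged then, once.
Trained networks look in the newest picture that a camera, given by its name, has taken for a name from the list of things; names that differ only in an ending like _2 or _b are one class to them, and where a whole thing is asked for, a point or a joint stands for the part that bears it (a point fixed in the world has none). Each returns a list of dicts, best first, with "p" (0 to 1); they miss things now and then, are a little off and sometimes report something else, mostly with a low value. They report only what shows in the picture. A call takes as long as a camera call.
- env.outline_of(label, camera): "region" (480x640 bool, what is visible of it) and "point" ([row, column] in pixels, amid what is visible of it).
The state is a dict: "t": time; "joints": joint angles; "qd": joint speeds; "tau": joint torques, N m; "position": TCP position; "tool_rot": TCP orientation; "wrist_force": force on the tool from outside, world axes, zero at the start; "torque": the same for the moment, N m; "opening": opening from 0.0 (shut) to 1.0 (fully open); "gripper_force": force on a finger pad.
Only numpy, scipy, OpenCV 4.12 (cv2) and the standard library are available. Lean on these libraries where they do the work, as an engineer would, in place of code of your own. Each camera call takes 0.05 s, during which the arm holds its last target. There are 200 camera calls.

## Working session

There is one attempt and no reset: what is moved stays moved. The work goes in short steps, Python scripts to look and compute and a tool call to move; the robot and the scene stay as the last step left them, time stands still between calls to the robot, and variables do not carry over. Pictures are saved under pics/ and viewed, at most 14 in all, crops included, and the job is handed in when it is done.

Besides the shell and the picture viewer there is one more tool, called after "Emit:" by a JSON object that holds its "api" and its "payload", one argument or row to a line. move_arm: Moves the arm, as the interface text tells. Its arguments: {"type":"object","properties":{"increments":{"type":"array","items":{"type":"array","items":{"type":"array","items":{"type":"number"}}}}},"required":["increments"]}

```bash
ls; mkdir -p pics; python3 - <<'E'
from cell import env
import cv2,numpy as np
np.set_printoptions(precision=4,suppress=True)
for c in("scene","top"):
    im=env.camera(c); cv2.imwrite(f"pics/{c}0.png",im[:,:,::-1]); m=env.camera_model(c); print(c,m)
    for l in ["bottle0_mid","cup_mid","carrier","cam_grip","tray","blue_bottle","dropper","flask","shaker","cube0_mid","jar"]:
        r=env.outline_of(l,c)
        print(l,[(round(d["p"],2),np.round(d["point"]).tolist(),int(d["region"].sum())) for d in r])
s=env.observe();print(s)
E
```

```text
pics
scene {'camera_matrix': array([[482.8277,   0.    , 322.6439],
       [  0.    , 482.8277, 245.0274],
       [  0.    ,   0.    ,   1.    ]]), 'k1': -0.02653016010891018, 'world_from_camera': array([[-0.1543,  0.5564, -0.8165,  1.2731],
       [ 0.9878,  0.106 , -0.1144,  0.0413],
       [ 0.0229, -0.8241, -0.566 ,  0.5937],
       [ 0.    ,  0.    ,  0.    ,  1.    ]])}
bottle0_mid [(0.68, [251.0, 242.0], 642)]
cup_mid [(0.63, [215.0, 232.0], 1017)]
carrier [(0.98, [261.0, 445.0], 8839)]
cam_grip [(0.74, [283.0, 393.0], 1046)]
tray [(0.56, [264.0, 252.0], 12966)]
blue_bottle [(0.92, [252.0, 306.0], 842)]
dropper [(0.93, [290.0, 294.0], 556), (0.41, [281.0, 392.0], 1090)]
flask [(0.73, [365.0, 318.0], 103)]
shaker [(0.95, [382.0, 463.0], 32857), (0.24, [216.0, 232.0], 1087)]
cube0_mid [(0.61, [251.0, 241.0], 681)]
jar [(0.67, [266.0, 447.0], 9037)]
top {'camera_matrix': array([[463.844 ,   0.    , 316.6187],
       [  0.    , 463.844 , 240.2935],
       [  0.    ,   0.    ,   1.    ]]), 'k1': 0.03196423498037128, 'world_from_camera': array([[-0.0012, -0.9846,  0.1748,  0.4632],

[... 588 characters left out ...]
], 1052)]
shaker [(0.96, [153.0, 179.0], 24080), (0.58, [232.0, 395.0], 636)]
cube0_mid [(0.67, [261.0, 176.0], 14767), (0.21, [347.0, 430.0], 80)]
jar [(0.67, [260.0, 178.0], 14620)]
{'t': 1.2, 'joints': array([ 1.0775,  0.6149, -0.0126,  1.4234,  0.0081,  1.1034, -0.0404]), 'qd': array([-0.001 ,  0.0002,  0.0013,  0.0005,  0.0016,  0.0002,  0.0024]), 'tau': array([  0.0001, -46.9113,   0.2592, -17.1344,   0.0101,   0.0016,
         0.    ]), 'position': array([ 0.2926, -0.5804,  0.2313]), 'tool_rot': array([ 0.9729,  0.2313,  0.    , -0.    ]), 'wrist_force': array([-0.4164, -0.163 , -0.6193]), 'torque': array([ 0.022 , -0.0045,  0.047 ]), 'gripper_force': 0.0, 'opening': 1.00086834057052}
```

View pics/top0.png

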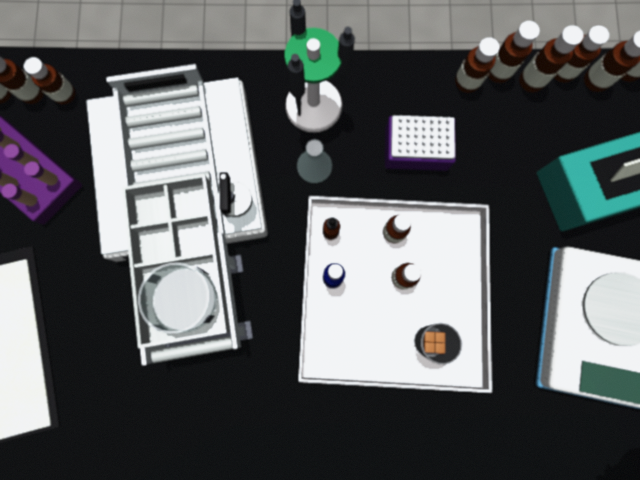

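View pics/scene0.png

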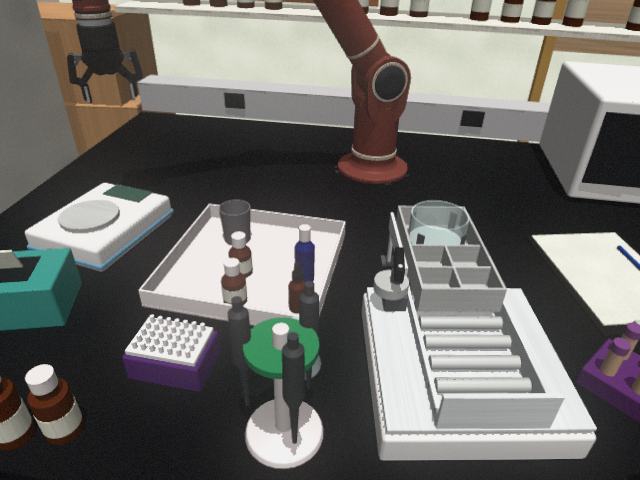

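Top view: sample bottles near (col,row) (398,229) and (408,275), cup (438,343), blue bottle (334,275), dropper (332,229), flask (314,160), jar (177,297), cam grip (225,193). The carrier is out on the feed.

```bash
cat > h.py <<'E'
from cell import env
import cv2,numpy as np
from scipy.optimize import minimize
from scipy.spatial.transform import Rotation as R
np.set_printoptions(precision=4,suppress=True)
def proj(P,c):
    m=env.camera_model(c);P=np.atleast_2d(P);T=np.linalg.inv(m["world_from_camera"])
    q=P@T[:3,:3].T+T[:3,3];s=q[:,:2]/q[:,2:];s=s*(1+m["k1"]*(s**2).sum(1,keepdims=True))
    K=m["camera_matrix"];return s*[K[0,0],K[1,1]]+K[:2,2]
def ray(uv,z,c):
    m=env.camera_model(c);K=m["camera_matrix"];d=(np.array(uv,float)-K[:2,2])/[K[0,0],K[1,1]];s=d.copy()
    for _ in range(10): s=d/(1+m["k1"]*(s@s))
    W=m["world_from_camera"];v=W[:3,:3]@[*s,1];return W[:3,3]+v*(z-W[2,3])/v[2]
def circ(x,y,z,r,n=40):
    a=np.linspace(0,2*np.pi,n,endpoint=False);return np.c_[x+r*np.cos(a),y+r*np.sin(a),z+0*a]
BOT=[(0,.022),(.05,.022),(.066,.0135),(.088,.0135)];CUP=[(0,.028),(.08,.033)]
def sil(xy,z0,prof,c):
    m=np.zeros((480*4,640*4),np.uint8)
    for (h,r),(h2,r2) in zip(prof,prof[1:]):
        p=np.r_[proj(circ(*xy,z0+h,r),c),proj(circ(*xy,z0+h2,r2),c)]
        cv2.fillConvexPoly(m,cv2.convexHull(np.round(p*4+1.5).astype(np.int32)),1)
    return cv2.resize(m.astype(np.float32),(640,480),interpolation=cv2.INTER_AREA)
def fit(reg,xy,z0,prof,c):
    f=lambda p:np.abs(sil(p,z0,prof,c)-reg).sum()/reg.sum()
    r=minimize(f,xy,method="Nelder-Mead",options=dict(initial_simplex=[xy,[xy[0]+.01,xy[1]],[xy[0],xy[1]+.01]],xatol=2e-4,fatol=1e-4))
    return r.x,r.fun
def tool(dp=None):
    "shift in current tool axes for world target"
    s=env.observe();return R.from_quat(s["tool_rot"]).inv().apply(np.array(dp)-s["position"])
E
python3 - <<'E'
from h import *
im=env.camera("top")[:,:,::-1]; im2=env.camera("scene")[:,:,::-1]
cr=cv2.resize(im[150:390,90:490],None,fx=2,fy=2,interpolation=cv2.INTER_CUBIC);cv2.imwrite("pics/crop1.png",cr)
cr=cv2.resize(im2[190:410,200:520],None,fx=2.5,fy=2.5,interpolation=cv2.INTER_CUBIC);cv2.imwrite("pics/crop2.png",cr)
for c in("top","scene"):
  for l,pr in(("bottle1_mid",BOT),("cup_mid",CUP)):
    for d in env.outline_of(l,c):
        p=d["point"];x0=ray((p[1],p[0]),.044,c)[:2];print(c,l,d["p"],p,x0,*fit(d["region"],x0,.004,pr,c))
  for l in("blue_bottle","dropper","flask"):
    for d in env.outline_of(l,c)[:1]:
        p=d["point"];print(c,l,ray((p[1],p[0]),.05,c)[:2])
E
```

```text
top cup_mid 0.85 [338.1, 443.3] [ 0.4379 -0.2783] [ 0.4322 -0.2642] 0.4272267641996558
top blue_bottle [ 0.5417 -0.0947]
top dropper [ 0.6287 -0.0889]
top flask [ 0.7417 -0.0631]
scene bottle1_mid 0.23 [281.3, 394.7] [0.571  0.0774] [0.5548 0.0753] 0.3735493230174081
scene cup_mid 0.74 [216.9, 234.4] [ 0.409 -0.276] [ 0.435  -0.2664] 0.2654404527559055
scene cup_mid 0.67 [282.6, 234.6] [ 0.6276 -0.207 ] [ 0.6152 -0.2138] 1.0426367869615831
scene blue_bottle [ 0.5203 -0.0953]
scene dropper [ 0.6426 -0.095 ]
scene flask [ 0.8006 -0.0294]
```

View pics/crop1.png

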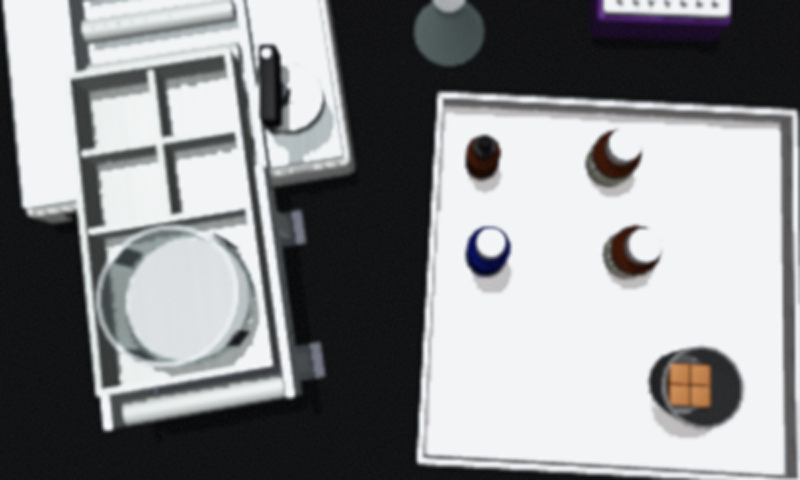

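View pics/crop2.png

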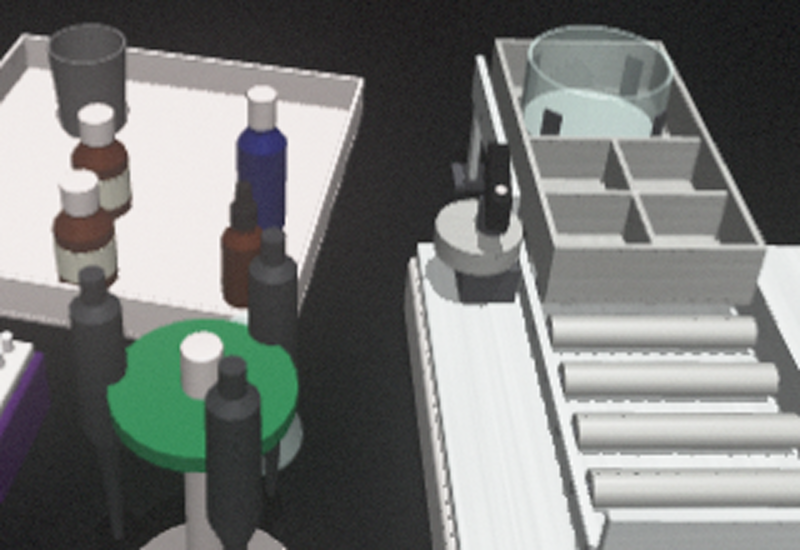

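```bash
python3 - <<'E'
from h import *
from scipy.optimize import least_squares
T=lambda u,v:(90+u/2,150+v/2); S=lambda u,v:(200+u/2.5,190+v/2.5)
pts=dict(A=(T(625,147),S(80,181),.092),B=(T(645,246),S(97,112),.092),jarrim=(T(168,295),S(599,62),.155),cross=(T(162,147),S(631,195),.129),cup=(T(705,386),S(88,41),.084),
 flc=(T(75,77),S(762,246),.135),frc=(T(238,50),S(548,247),.135),grip=(T(269,88),S(497,160),.163),blue=(T(490,241),S(263,95),.12),drop=(T(485,147),S(245,190),.108))
for k,(a,b,z) in pts.items():
    f=lambda P:np.r_[proj(P,"top")[0]-a,proj(P,"scene")[0]-b]
    r=least_squares(f,[.5,0,.1]);print(k,"tri",r.x,"res",r.fun,"top",ray(a,z,"top")[:2],"scene",ray(b,z,"scene")[:2])
for n,a in dict(rl=T(99,393),rr=T(284,376),dl=T(88,232),dr=T(247,212)).items(): print(n,ray(a,.135,"top"))
for n,a in dict(g1=T(267,48),g2=T(272,122),).items(): print(n,ray(a,.163,"top"))
for n,a in dict(g1=S(497,146),g2=S(498,172),).items(): print(n,ray(a,.163,"scene"))
for n,a in dict(t1=T(440,95),t2=T(797,112),t3=T(420,462),t4=T(793,478)).items(): print(n,ray(a,.038,"top"))
E
```

```text
A tri [ 0.6257 -0.2084  0.0876] res [ 0.1216 -0.0292  0.1299  0.0241] top [ 0.6247 -0.2073] scene [ 0.6314 -0.2065]
B tri [ 0.5428 -0.2213  0.0902] res [ 0.0877 -0.021   0.1036  0.019 ] top [ 0.5426 -0.2208] scene [ 0.5453 -0.2206]
jarrim tri [0.5004 0.1451 0.1516] res [ 0.3395  0.0062  0.4192 -0.0673] top [0.5002 0.1446] scene [0.5067 0.1435]
cross tri [0.6184 0.165  0.1221] res [ 0.2509  0.005   0.2618 -0.0433] top [0.6169 0.1632] scene [0.6282 0.1628]
cup tri [ 0.4314 -0.265   0.0845] res [-0.401   0.1019 -0.537  -0.1077] top [ 0.4315 -0.2658] scene [ 0.4308 -0.2641]
flc tri [0.6726 0.2354 0.1328] res [-1.541  -0.1105 -1.5064  0.3565] top [0.6718 0.232 ] scene [0.6742 0.2368]
frc tri [0.6952 0.1076 0.132 ] res [-0.843   0.0204 -0.8031  0.0862] top [0.6942 0.1055] scene [0.6986 0.1083]
grip tri [0.655  0.0739 0.1638] res [ 0.1942 -0.0082  0.1997 -0.0165] top [0.6552 0.0744] scene [0.6539 0.0737]
blue tri [ 0.5434 -0.0938  0.1213] res [ 0.0403 -0.0063  0.0474  0.0034] top [ 0.5436 -0.0938] scene [ 0.5415 -0.0943]
drop tri [ 0.6242 -0.0913  0.0949] res [-0.0289  0.0046 -0.0303 -0.0024] top [ 0.6214 -0.0909] scene [ 0.6412 -0.0878]
rl [0.4295 0.1973 0.135 ]
rr [0.4411 0.0613 0.135 ]
dl [0.5493 0.2138 0.135 ]
dr [0.5645 0.0936 0.135 ]
g1 [0.6867 0.0769 0.163 ]
g2 [0.6288 0.0713 0.163 ]
g1 [0.6386 0.0733 0.163 ]
g2 [0.6666 0.0746 0.163 ]
t1 [ 0.6841 -0.0536  0.038 ]
t2 [ 0.668  -0.3715  0.038 ]
t3 [ 0.3678 -0.0373  0.038 ]
t4 [ 0.3555 -0.3468  0.038 ]
```

Two sample bottles are present: A at about (0.626,-0.208) and B at about (0.543,-0.221). The cup is at (0.432,-0.265), and the carrier centre is about (0.56,0.153) with 9° yaw. I'm moving above A now.

Emit:
{"api": "move_arm", "payload": {
  "increments": [
    [[0.465,-0.183,0.02,0,0,-72.5,0.65],[0.465,-0.183,0.02,0,0,-72.5,0.65],[0.465,-0.183,0.02,0,0,-72.5,0.65],[0.465,-0.183,0.02,0,0,-72.5,0.65],[0.465,-0.183,0.02,0,0,-72.5,0.65],[0.465,-0.183,0.02,0,0,-72.5,0.65],[0.465,-0.183,0.02,0,0,-72.5,0.65],[0.465,-0.183,0.02,0,0,-72.5,0.65],[0.465,-0.183,0.02,0,0,-72.5,0.65],[0.465,-0.183,0.02,0,0,-72.5,0.65],[0.465,-0.183,0.02,0,0,-72.5,0.65],[0.465,-0.183,0.02,0,0,-72.5,0.65]]
  ]
}}

```text
t: 3.0
position: [0.6262, -0.2057, 0.211]
tool_rot: [0.646, 0.763, 0.0, -0.0]
wrist_force: [-0.2, -1.1, 0.1]
opening: 0.65
gripper_force: 0.0
```

Emit:
{"api": "move_arm", "payload": {
  "increments": [
    [[-0.0018,0,0.05,0,0,0,0.65],[-0.0018,0,0.1,0,0,0,0.65],[-0.0018,0,0.125,0,0,0,0.65],[-0.0018,0,0.14,0,0,0,0.65],[-0.0018,0,0.14,0,0,0,0.65],[-0.0018,0,0.14,0,0,0,0.5],[-0.0018,0,0.14,0,0,0,0.2],[-0.0018,0,0.14,0,0,0,0.1],[-0.0018,0,0.14,0,0,0,0.1],[-0.0018,0,0.14,0,0,0,0.1],[-0.0018,0,0.14,0,0,0,0.1]]
  ]
}}

```text
t: 4.1
position: [0.6277, -0.2099, 0.0739]
tool_rot: [0.648, 0.762, 0.001, 0.002]
wrist_force: [0.0, -0.8, 7.1]
opening: 0.288
gripper_force: 59.1
```

Emit:
{"api": "move_arm", "payload": {
  "increments": [
    [[0,0,-0.05,0,0,0,0.1],[0,0,-0.1,0,0,0,0.1],[0,0,-0.15,0,0,0,0.1],[0,0,-0.19,0,0,0,0.1],[0,0,-0.19,0,0,0,0.1]]
  ]
}}

```text
t: 4.6
position: [0.629, -0.2097, 0.2691]
tool_rot: [0.648, 0.762, 0.003, 0.006]
wrist_force: [0.7, -0.1, -0.9]
opening: 0.289
gripper_force: 59.7
```

```bash
python3 - <<'E'
from h import *
print(env.observe()["position"],env.observe()["wrist_force"])
im=env.camera("scene")[:,:,::-1]; cv2.imwrite("pics/s2.png",cv2.resize(im[100:300,180:500],None,fx=2.5,fy=2.5))
print(tool([.655,.1367,.26]))
E
```

```text
[ 0.629  -0.2097  0.2691] [ 0.6894 -0.1032 -0.8751]
[0.3372 0.0833 0.0045]
```

View pics/s2.png

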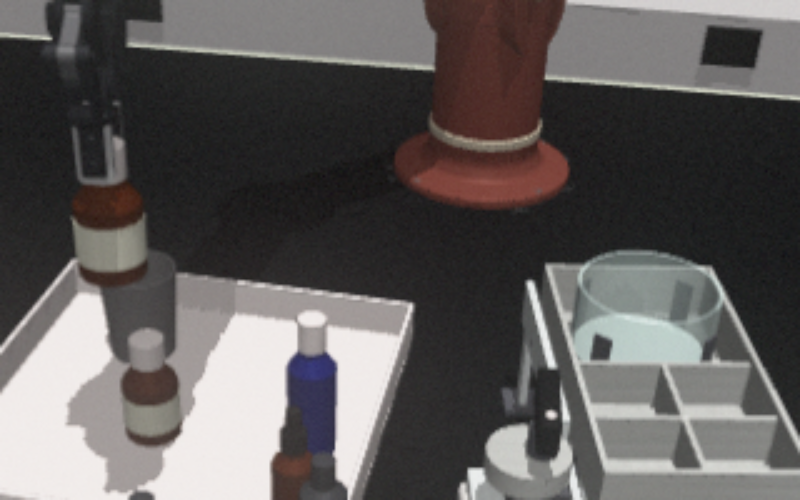

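The bottle is held upright. Next I carry it over the front-right cell.

Emit:
{"api": "move_arm", "payload": {
  "increments": [
    [[0.05,0.012,0.004,0,0,0,0.1],[0.1,0.025,0.004,0,0,0,0.1],[0.15,0.037,0.004,0,0,0,0.1],[0.2,0.05,0.004,0,0,0,0.1],[0.245,0.06,0.004,0,0,0,0.1],[0.29,0.072,0.004,0,0,0,0.1],[0.32,0.08,0.004,0,0,0,0.1],[0.337,0.083,0.004,0,0,0,0.1],[0.337,0.083,0.004,0,0,0,0.1],[0.337,0.083,0.004,0,0,0,0.1]]
  ]
}}

```text
t: 5.65
position: [0.6533, 0.1335, 0.2562]
tool_rot: [0.649, 0.761, -0.002, 0.0]
wrist_force: [0.3, -0.9, -2.0]
opening: 0.289
gripper_force: 59.5
```

```bash
python3 - <<'E'
from h import *
print(tool([.655,.1367,.163]))
im=env.camera("scene")[:,:,::-1]; cv2.imwrite("pics/s3.png",cv2.resize(im[100:300,300:620],None,fx=2.5,fy=2.5))
E
```

```text
[0.0032 0.0024 0.0931]
```

View pics/s3.png

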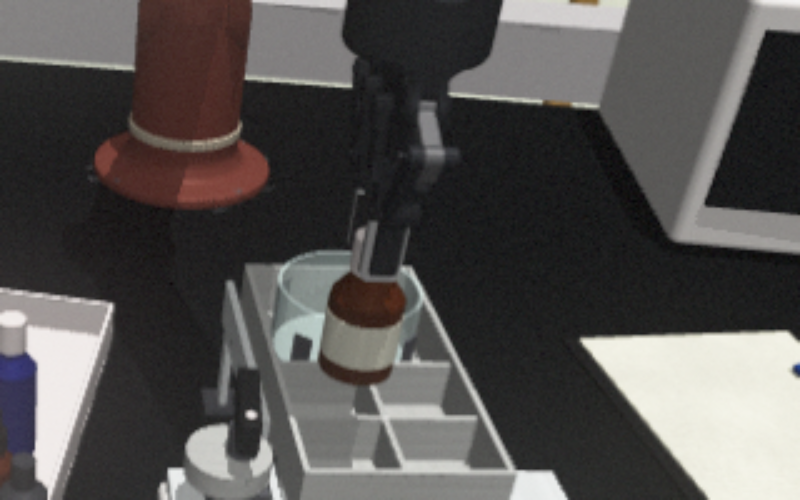

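```bash
python3 - <<'E'
from h import *
for y in(.1335,.1235): print(proj([[.6533,y,.186],[.6533,y,.236],[.6533,y,.252]],"scene"))
E
```

```text
[[440.397  245.6228]
 [445.9309 217.1944]
 [447.7917 207.6088]]
[[433.6854 244.9194]
 [438.9417 216.5039]
 [440.7091 206.9234]]
```

```bash
python3 - <<'E'
from h import *
print(ray((436.8,277),.13,"scene"), proj([.655,.1367,.13],"scene"))
E
```

```text
[0.658  0.1366 0.13  ] [[436.7651 275.8377]]
```

Emit:
{"api": "move_arm", "payload": {
  "increments": [
    [[0,0.003,0.03,0,0,0,0.1],[0,0.003,0.06,0,0,0,0.1],[0,0.003,0.075,0,0,0,0.1],[0,0.003,0.085,0,0,0,0.1],[0,0.003,0.09,0,0,0,0.1],[0,0.003,0.092,0,0,0,0.1],[0,0.003,0.092,0,0,0,0.1]]
  ]
}}

```text
t: 6.4
position: [0.657, 0.1366, 0.1661]
tool_rot: [0.648, 0.762, 0.001, 0.0]
wrist_force: [0.3, -0.7, -1.8]
opening: 0.29
gripper_force: 59.5
```

Emit:
{"api": "move_arm", "payload": {
  "increments": [
    [[0,0,0.002,0,0,0,0.1],[0,0,0.003,0,0,0,0.1],[0,0,0.003,0,0,0,0.35],[0,0,0.003,0,0,0,0.6],[0,0,0.003,0,0,0,0.6],[0,0,0.003,0,0,0,0.6],[0,0,-0.05,0,0,0,0.6],[0,0,-0.09,0,0,0,0.6],[0,0,-0.09,0,0,0,0.6]]
  ]
}}

```text
t: 7.3
position: [0.66, 0.1388, 0.2632]
tool_rot: [0.648, 0.762, 0.006, 0.004]
wrist_force: [0.7, 0.0, 0.5]
opening: 0.601
gripper_force: 0.0
```

```bash
python3 - <<'E'
from h import *
a=env.camera("top")[:,:,::-1]; b=env.camera("scene")[:,:,::-1]
cv2.imwrite("pics/c4.png",np.hstack([cv2.resize(a[180:380,100:460],(720,400))[:,:],]) )
cv2.imwrite("pics/c4.png",np.vstack([cv2.resize(a[160:360,120:460],(680,400)),cv2.resize(b[200:300,180:520],(680,200))]))
print(tool([.543,-.221,.25]),env.observe()["position"])
for c in("top","scene"):
  for d in env.outline_of("bottle1_mid",c): print(c,d["p"],d["point"],ray(d["point"][::-1],.05,c))
E
```

```text
[-0.3353 -0.17    0.0061] [0.6568 0.1372 0.2567]
```

View pics/c4.png

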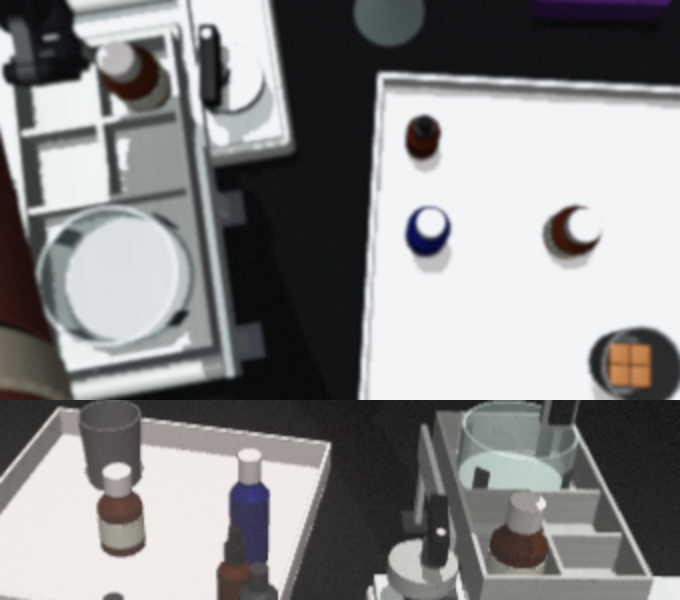

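Bottle A stands in the front-right cell, and B is unmoved. I go to B next.

Emit:
{"api": "move_arm", "payload": {
  "increments": [
    [[-0.04,-0.02,0,0,0,0,0.6],[-0.085,-0.043,0,0,0,0,0.6],[-0.13,-0.066,0,0,0,0,0.6],[-0.175,-0.089,0,0,0,0,0.6],[-0.22,-0.112,0,0,0,0,0.6],[-0.26,-0.132,0,0,0,0,0.6],[-0.3,-0.152,0,0,0,0,0.6],[-0.335,-0.17,0,0,0,0,0.6],[-0.335,-0.17,0.02,0,0,0,0.65],[-0.335,-0.17,0.04,0,0,0,0.65],[-0.335,-0.17,0.06,0,0,0,0.65],[-0.335,-0.17,0.06,0,0,0,0.65]]
  ]
}}

```text
t: 8.7
position: [0.5392, -0.2205, 0.1909]
tool_rot: [0.648, 0.762, -0.002, -0.005]
wrist_force: [-1.0, 0.3, -0.7]
opening: 0.647
gripper_force: 0.0
```

```bash
python3 - <<'E'
from h import *
print(tool([.543,-.221,.072]),env.observe()["position"],env.observe()["tool_rot"])
b=env.camera("scene");s=R.from_quat(env.observe()["tool_rot"]);print(s.as_matrix())
for d in env.outline_of("bottle1_mid","scene"): print(d["p"],d["point"])
E
```

```text
[-0.0017  0.0047  0.1188] [ 0.5392 -0.2205  0.1909] [ 0.6478  0.7618 -0.0018 -0.0048]
[[-0.1608  0.987  -0.0058]
 [ 0.987   0.1608  0.0022]
 [ 0.0031 -0.0053 -1.    ]]
```

Emit:
{"api": "move_arm", "payload": {
  "increments": [
    [[-0.001,0.002,0.04,0,0,0,0.65],[-0.001,0.002,0.08,0,0,0,0.65],[-0.001,0.002,0.1,0,0,0,0.65],[-0.001,0.002,0.115,0,0,0,0.65],[-0.001,0.002,0.115,0,0,0,0.65],[-0.001,0.002,0.115,0,0,0,0.4],[-0.001,0.002,0.115,0,0,0,0.1],[-0.001,0.002,0.115,0,0,0,0.1],[-0.001,0.002,0.115,0,0,0,0.1],[-0.001,0.002,0.115,0,0,0,0.1],[-0.001,0.002,0.115,0,0,0,0.1]]
  ]
}}

```text
t: 9.9
position: [0.5458, -0.2221, 0.0822]
tool_rot: [0.648, 0.762, 0.001, 0.002]
wrist_force: [-0.9, 0.9, 6.2]
opening: 0.279
gripper_force: 58.9
```

Emit:
{"api": "move_arm", "payload": {
  "increments": [
    [[0,0,-0.04,0,0,0,0.1],[0,0,-0.08,0,0,0,0.1],[0,0,-0.12,0,0,0,0.1],[0,0,-0.16,0,0,0,0.1],[0,0,-0.19,0,0,0,0.1],[0,0,-0.19,0,0,0,0.1]]
  ]
}}

```text
t: 10.5
position: [0.5472, -0.2221, 0.2756]
tool_rot: [0.648, 0.762, 0.002, 0.005]
wrist_force: [0.3, -0.3, -1.4]
opening: 0.283
gripper_force: 59.6
```

```bash
python3 - <<'E'
from h import *
print(tool([.645,.199,.265]),env.observe()["position"],env.observe()["tool_rot"])
E
```

```text
[0.3999 0.1641 0.0102] [ 0.5472 -0.2221  0.2756] [0.6478 0.7618 0.002  0.0051]
```

Emit:
{"api": "move_arm", "payload": {
  "increments": [
    [[0.035,0.014,0.003,0,0,0,0.1],[0.075,0.03,0.003,0,0,0,0.1],[0.115,0.047,0.003,0,0,0,0.1],[0.155,0.063,0.003,0,0,0,0.1],[0.195,0.08,0.003,0,0,0,0.1],[0.235,0.096,0.003,0,0,0,0.1],[0.275,0.113,0.003,0,0,0,0.1],[0.315,0.129,0.003,0,0,0,0.1],[0.35,0.144,0.003,0,0,0,0.1],[0.38,0.156,0.003,0,0,0,0.1],[0.4,0.164,0.003,0,0,0,0.1],[0.4,0.164,0.003,0,0,0,0.1]]
  ]
}}

```text
t: 11.7
position: [0.6403, 0.2049, 0.2652]
tool_rot: [0.645, 0.764, -0.0, -0.003]
wrist_force: [0.6, 0.6, -1.2]
opening: 0.277
gripper_force: 59.5
```

```bash
python3 - <<'E'
from h import *
s=env.observe();print(tool([.645,.199,.173]),s["position"],s["opening"])
b=env.camera("scene")[:,:,::-1];cv2.imwrite("pics/s5.png",cv2.resize(b[130:290,370:530],(640,640)[:2])[:600])
p=s["position"];print(proj([[*p[:2],p[2]-.078],[*p[:2],p[2]-.012]],"scene"))
E
```

```text
[-0.007   0.0039  0.0921] [0.6403 0.2049 0.2652] 0.27728539267683855
[[487.9318 245.2024]
 [497.8254 207.3285]]
```

View pics/s5.png

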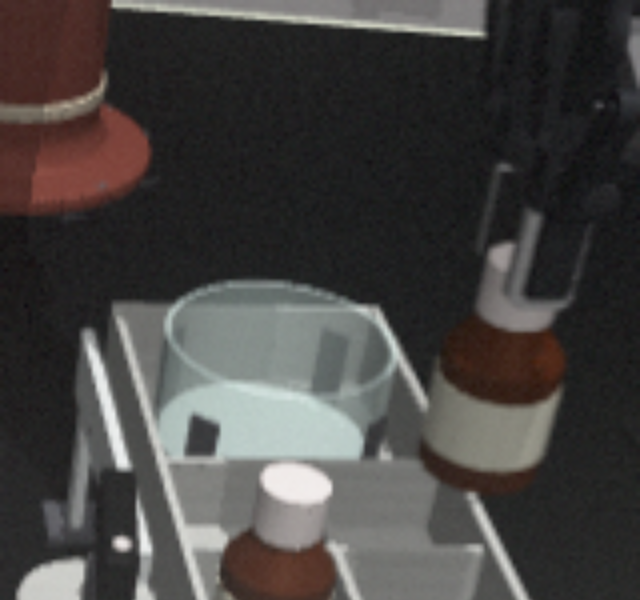

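Emit:
{"api": "move_arm", "payload": {
  "increments": [
    [[-0.009,0.004,0.0,0,0,0,0.1],[-0.009,0.004,0.03,0,0,0,0.1],[-0.009,0.004,0.06,0,0,0,0.1],[-0.009,0.004,0.075,0,0,0,0.1],[-0.009,0.004,0.085,0,0,0,0.1],[-0.009,0.004,0.09,0,0,0,0.1],[-0.009,0.004,0.09,0,0,0,0.1],[-0.009,0.004,0.09,0,0,0,0.1]]
  ]
}}

```text
t: 12.55
position: [0.6546, 0.2003, 0.192]
tool_rot: [0.647, 0.762, 0.016, 0.003]
wrist_force: [-3.4, 9.0, 34.5]
opening: 0.279
gripper_force: 91.4
```

Emit:
{"api": "move_arm", "payload": {
  "increments": [
    [[-0.009,0,-0.02,0,0,0,0.1],[-0.009,0,-0.035,0,0,0,0.1],[-0.009,0,-0.045,0,0,0,0.1],[-0.009,0,-0.045,0,0,0,0.1]]
  ]
}}

```text
t: 12.95
position: [0.6501, 0.1809, 0.224]
tool_rot: [0.649, 0.761, 0.001, 0.001]
wrist_force: [-1.1, 1.2, 3.1]
opening: 0.279
gripper_force: 88.1
```

```bash
python3 - <<'E'
from h import *
s=env.observe();print(tool([.645,.199,.173]),s["position"],s["opening"],s["wrist_force"])
b=env.camera("scene")[:,:,::-1];a=env.camera("top")[:,:,::-1]
cv2.imwrite("pics/s6.png",np.hstack([cv2.resize(b[150:310,370:530],(400,400)),cv2.resize(a[150:310,90:250],(400,400))]))
p=s["position"];print(proj([[*p[:2],p[2]-.078],[*p[:2],p[2]-.012]],"scene"))
E
```

```text
[ 0.0187 -0.0023  0.051 ] [0.6501 0.1809 0.224 ] 0.27895826082622893 [-1.1202  1.1886  3.1372]
[[467.0921 268.9725]
 [475.6934 233.2731]]
```

View pics/s6.png

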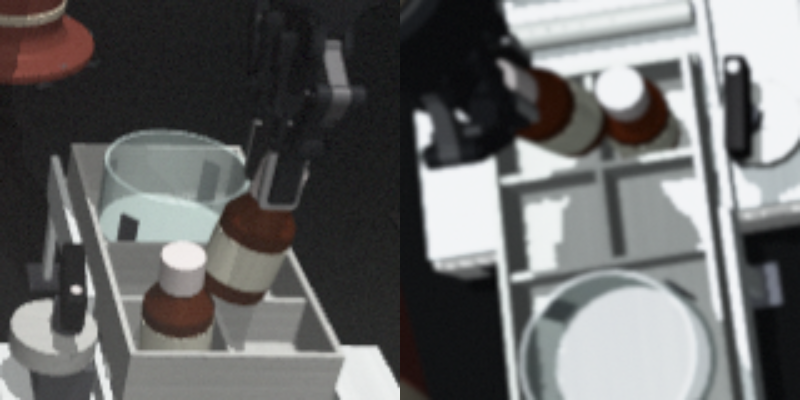

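Emit:
{"api": "move_arm", "payload": {
  "increments": [
    [[0.006,0,-0.015,0,2,0,0.1],[0.012,0,-0.02,0,4,0,0.1],[0.018,-0.002,-0.02,0,6,0,0.1],[0.018,-0.002,-0.02,0,8,0,0.1],[0.018,-0.002,-0.02,0,10,0,0.1],[0.018,-0.002,-0.02,0,10,0,0.1],[0.018,-0.002,-0.02,0,10,0,0.1],[0.018,-0.002,-0.02,0,10,0,0.1]]
  ]
}}

```text
t: 13.85
position: [0.644, 0.2001, 0.2423]
tool_rot: [0.645, 0.759, 0.056, -0.067]
wrist_force: [-1.0, 0.5, -1.4]
opening: 0.282
gripper_force: 87.5
```

```bash
python3 - <<'E'
from h import *
s=env.observe();print(tool([.645,.199,.173]),s["position"],s["opening"],s["wrist_force"]);print(R.from_quat(s["tool_rot"]).as_matrix())
b=env.camera("scene")[:,:,::-1];a=env.camera("top")[:,:,::-1]
cv2.imwrite("pics/s7.png",np.hstack([cv2.resize(b[150:310,370:530],(400,400)),cv2.resize(a[150:310,90:250],(400,400))]))
p=s["position"];print(proj([[*p[:2],p[2]-.078],[*p[:2],p[2]-.012]],"scene"),proj([[.645,.199,p[2]-.078],[.645,.199,p[2]-.012]],"top"))
for c in("top","scene"):
  for d in env.outline_of("bottle1_mid",c): print(c,d["p"],d["point"])
E
```

```text
[-0.0133  0.0008  0.068 ] [0.644  0.2001 0.2423] 0.2820744944347973 [-0.9878  0.4589 -1.3549]
[[-0.1586  0.9869 -0.0282]
 [ 0.9719  0.1611  0.1717]
 [ 0.174  -0.0002 -0.9847]]
[[481.7651 258.5216]
 [491.2107 221.9054]] [[140.7315 200.2452]
 [122.6496 187.6129]]
```

View pics/s7.png

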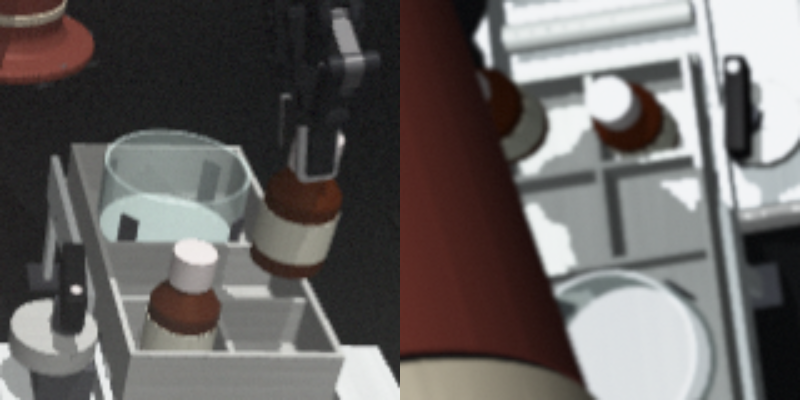

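Emit:
{"api": "move_arm", "payload": {
  "increments": [
    [[-0.005,0,0,0,0,0,0.1],[-0.0085,0,0.02,0,0,0,0.1],[-0.012,0,0.04,0,0,0,0.1],[-0.013,0,0.045,0,0,0,0.1],[-0.014,0,0.05,0,0,0,0.1],[-0.0145,0,0.055,0,0,0,0.1],[-0.0145,0,0.055,0,0,0,0.1]]
  ]
}}

```text
t: 14.75
position: [0.65, 0.1968, 0.1965]
tool_rot: [0.646, 0.758, 0.064, -0.062]
wrist_force: [-1.8, -4.6, 28.5]
opening: 0.278
gripper_force: 91.7
```

```bash
python3 - <<'E'
from h import *
s=env.observe();p=s["position"];print(p,s["wrist_force"])
b=env.camera("scene").astype(int)
m=(b[...,0]>1.5*b[...,2])&(b[...,0]>35)
for r in range(205,300,3):
    c=np.where(m[r,430:530])[0]+430
    print(r,len(c),c.tolist() if len(c)<4 else [list(map(int,(g[0],g[-1]))) for g in np.split(c,np.where(np.diff(c)>2)[0]+1)])
for off in(.07,.078):print(proj([*p[:2],p[2]-off],"scene"))
np.save("b.npy",b)
for z in (.135,):
  cx=np.array([.5595,.153,0]);e=np.array([.987,.160,0]);f=np.array([-.160,.987,0])
  for u,v in((.125,.065),(.125,-.065),(.061,.065),(.061,-.065)): print(u,v,proj(cx+u*e+v*f+[0,0,z],"scene"),proj(cx+u*e+v*f+[0,0,z],"top"))
E
```

```text
[0.65   0.1968 0.1965] [-1.8257 -4.6452 28.4881]
205 0 []
208 0 []
211 0 []
214 0 []
217 0 []
220 0 []
223 0 []
226 0 []
229 0 []
232 0 []
235 0 []
238 0 []
241 0 []
244 1 [476]
247 7 [[472, 478]]
250 14 [[469, 479], [493, 495]]
253 27 [[470, 496]]
256 28 [[470, 497]]
259 26 [[469, 469], [472, 496]]
262 22 [[472, 494]]
265 18 [[436, 437], [477, 492]]
268 11 [[432, 441], [455, 455]]
271 27 [[431, 457]]
274 27 [[432, 458]]
277 24 [[434, 457]]
280 24 [[437, 456], [465, 469]]
283 35 [[437, 454], [468, 487]]
286 6 [[477, 482]]
289 0 []
292 0 []
295 0 []
298 0 []
[[475.0543 279.9865]]
[[474.0306 283.9556]]
0.125 0.065 [[504.8341 287.7103]] [[124.2302 188.0881]]
0.125 -0.065 [[419.5224 286.6168]] [[206.8607 175.5828]]
0.061 0.065 [[492.4084 262.5094]] [[128.0725 227.483 ]]
0.061 -0.065 [[412.7545 261.3469]] [[211.8731 214.4419]]
```

Emit:
{"api": "move_arm", "payload": {
  "increments": [
    [[0.002,0,-0.015,0,0,0,0.1],[0.004,0,-0.025,0,0,0,0.1],[0.004,0,-0.025,0,0,0,0.1],[0.004,0,-0.025,0,0,0,0.1]]
  ]
}}

```text
t: 15.2
position: [0.6446, 0.1946, 0.2102]
tool_rot: [0.645, 0.759, 0.056, -0.067]
wrist_force: [-0.2, 0.1, -2.1]
opening: 0.285
gripper_force: 87.6
```

```bash
python3 - <<'E'
from h import *
s=env.observe();p=s["position"];print(p,s["wrist_force"])
b=env.camera("scene")[:,:,::-1].copy();a=env.camera("top")[:,:,::-1].copy()
b0=cv2.imread("pics/scene0.png");a0=cv2.imread("pics/top0.png")
def tm(i0,i1,r0,r1,c0,c1,n=10):
    up=lambda i:cv2.resize(i,None,fx=4,fy=4,interpolation=cv2.INTER_CUBIC)
    t=up(i0[r0:r1,c0:c1]);S=up(i1[r0-n:r1+n,c0-n:c1+n]);q=cv2.matchTemplate(S,t,cv2.TM_CCOEFF_NORMED);_,v,_,l=cv2.minMaxLoc(q);return v,l[0]/4-n,l[1]/4-n
print("scene jar",tm(b0,b,200,246,398,440),"scene jar2",tm(b0,b,205,250,410,470),"frontwall R corner",tm(b0,b,280,310,410,440),"L",tm(b0,b,280,310,490,515))
print("top R side of divider",tm(a0,a,205,235,190,215),"top jar right",tm(a0,a,260,320,190,222))
cv2.imwrite("pics/s8.png",np.hstack([cv2.resize(b[190:310,400:520],(400,400)),cv2.resize(a[150:270,110:230],(400,400))]))
E
```

```text
[0.6446 0.1946 0.2102] [-0.1824  0.1235 -2.1033]
scene jar (0.8848711848258972, 1.0, 3.25) scene jar2 (0.867734968662262, 1.5, 3.25) frontwall R corner (0.8709880709648132, 1.25, 6.0) L (0.850764811038971, 0.5, 0.25)
top R side of divider (0.570044219493866, -0.5, -7.0) top jar right (0.6835116147994995, -1.0, -8.5)
```

View pics/s8.png

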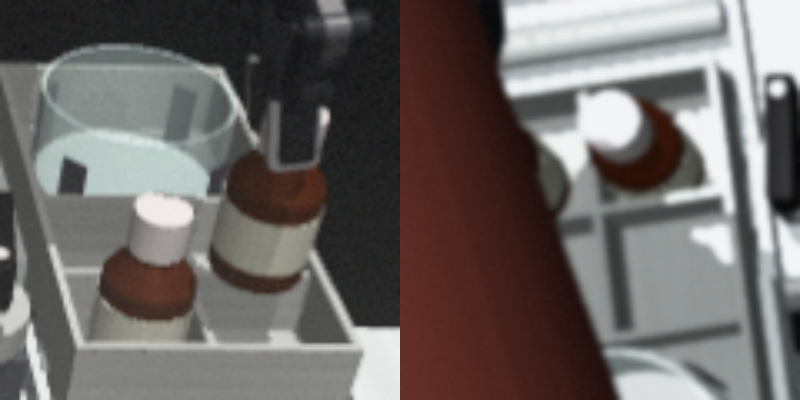

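```bash
python3 - <<'E'
from h import *
e=np.array([.987,.160,0])
for n,P in dict(jar=[.5,.145,.155],frc=[.6945,.107,.135],flc=[.673,.2345,.135]).items():
    P=np.array(P);print(n,proj(P+.01*e,"scene")-proj(P,"scene"),proj(P+.01*e,"top")-proj(P,"top"))
for z in(.138,.144,.150): print(z,proj([.6446+.022,.1946,z],"scene"),ray((478,275.5),z,"scene"))
print(tool([.657,.2007,.2102]))
E
```

```text
jar [[1.1588 2.8685]] [[-0.7252 -6.7483]]
frc [[1.1327 4.291 ]] [[-0.7772 -5.9712]]
flc [[2.082  4.2685]] [[-0.6019 -6.0532]]
0.138 [[476.199  280.5878]] [0.653  0.1987 0.138 ]
0.144 [[477.0007 277.5012]] [0.6612 0.1967 0.144 ]
0.15 [[477.8095 274.3858]] [0.6694 0.1946 0.15  ]
[ 0.0042  0.0135 -0.    ]
```

Emit:
{"api": "move_arm", "payload": {
  "increments": [
    [[0.004,0.0133,0,0,0,0,0.1],[0.004,0.0133,0,0,0,0,0.1],[0.004,0.0133,0,0,0,0,0.1],[0.0023,0.0133,0.01,0,0,0,0.1],[0.0005,0.0133,0.02,0,0,0,0.1],[-0.0012,0.0133,0.03,0,0,0,0.1],[-0.0012,0.0133,0.03,0,0,0,0.1]]
  ]
}}

```text
t: 16.0
position: [0.6562, 0.2, 0.1784]
tool_rot: [0.646, 0.759, 0.054, -0.067]
wrist_force: [0.4, 0.7, -1.1]
opening: 0.282
gripper_force: 87.5
```

Free and inside the cell now, so I continue down to the floor.

Emit:
{"api": "move_arm", "payload": {
  "increments": [
    [[-0.0017,0,0.008,0,0,0,0.1],[-0.0026,0,0.015,0,0,0,0.1],[-0.0031,0,0.018,0,0,0,0.1],[-0.0031,0,0.018,0,0,0,0.1]]
  ]
}}

```text
t: 16.4
position: [0.6579, 0.2011, 0.164]
tool_rot: [0.645, 0.759, 0.057, -0.066]
wrist_force: [-0.8, -0.3, 2.8]
opening: 0.277
gripper_force: 88.0
```

Emit:
{"api": "move_arm", "payload": {
  "increments": [
    [[0,0,0.001,0,0,0,0.35],[0,0,0.001,0,0,0,0.6],[0,0,0.001,0,0,0,0.6],[0,0,0.001,0,0,0,0.6],[0.007,0,-0.04,0,0,0,0.6],[0.014,0,-0.08,0,0,0,0.6],[0.019,0,-0.11,0,0,0,0.6],[0.019,0,-0.11,0,0,0,0.6]]
  ]
}}

```text
t: 17.2
position: [0.6599, 0.2022, 0.281]
tool_rot: [0.645, 0.759, 0.062, -0.064]
wrist_force: [-0.2, 0.1, -0.1]
opening: 0.599
gripper_force: 0.0
```

```bash
python3 - <<'E'
from h import *
s=env.observe();p=s["position"];print(p,s["wrist_force"],s["joints"]);print(R.from_quat(s["tool_rot"]).as_matrix())
b=env.camera("scene")[:,:,::-1].copy();a=env.camera("top")[:,:,::-1].copy()
cv2.imwrite("pics/s9.png",np.hstack([cv2.resize(b[190:310,400:520],(400,400)),cv2.resize(a[150:390,250:490],(400,400))]))
for l in("cup_mid","bottle1_mid"):
  for c in("top","scene"):
    for d in env.outline_of(l,c): print(l,c,d["p"],d["point"])
E
```

```text
[0.6599 0.2022 0.281 ] [-0.2082  0.1242 -0.1383] [-0.0141  0.6732 -0.4714  1.2397  0.124   1.2344 -0.2618]
[[-0.1599  0.987  -0.0169]
 [ 0.9713  0.1603  0.1758]
 [ 0.1763  0.0117 -0.9843]]
cup_mid top 0.56 [340.7, 444.7]
cup_mid top 0.38 [253.5, 183.2]
cup_mid scene 0.92 [219.3, 234.2]
```

View pics/s9.png

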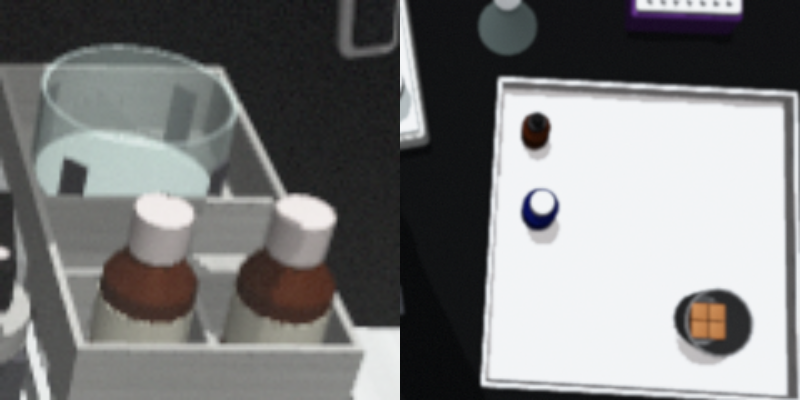

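```bash
cat > kin.py <<'E'
import numpy as np, itertools
from scipy.spatial.transform import Rotation as R
D=[([1.0775,.6149,-.0126,1.4234,.0081,1.1034,-.0404],[.2926,-.5804,.2313],[.9729,.2313,0,0]),
   ([-.0141,.6732,-.4714,1.2397,.124,1.2344,-.2618],[.6599,.2022,.281],[.645,.759,.062,-.064])]
E
python3 - <<'E'
from kin import *
res=[]
for sg in itertools.product([1,-1],repeat=7):
  for off in np.arange(4)*np.pi/2:
    e=0
    Q=[]
    for q,p,r in D:
        q=np.array(q)*sg
        Q.append((R.from_euler("ZYZYZYZ"[:3],q[:3])*R.from_euler("YZY",q[3:6])*R.from_euler("z",q[6]),R.from_quat(r)))
    # allow base & tool yaw
    for t in np.arange(4)*np.pi/2:
      e=sum((R.from_euler("z",off)*a*R.from_euler("z",t)*b.inv()).magnitude() for a,b in Q)
      res.append((e,sg,off,t))
res.sort(key=lambda x:x[0])
for r in res[:6]: print(r)
E
```

```text
(0.0009957297917682114, (-1, -1, -1, -1, -1, -1, -1), np.float64(3.141592653589793), np.float64(4.71238898038469))
(0.000995729791768274, (-1, 1, -1, 1, -1, 1, -1), np.float64(0.0), np.float64(1.5707963267948966))
(0.2514839590438989, (-1, 1, -1, 1, -1, 1, -1), np.float64(1.5707963267948966), np.float64(3.141592653589793))
(0.2514839590438989, (-1, -1, -1, -1, -1, -1, -1), np.float64(4.71238898038469), np.float64(0.0))
(0.25178151337953764, (-1, 1, -1, 1, -1, 1, -1), np.float64(4.71238898038469), np.float64(0.0))
(0.2517815133795377, (-1, -1, -1, -1, -1, -1, -1), np.float64(1.5707963267948966), np.float64(3.141592653589793))
```

```bash
cat >> kin.py <<'E'
SG=np.array([-1,1,-1,1,-1,1,-1])
def frames(q):
    q=np.array(q)*SG;r=R.identity();o=[]
    for ax,a in zip("zyzyzyz",q): r=r*R.from_euler(ax,a);o.append(r)
    return o
def cols(q):  # position is linear in d1,d3,a,b,d5,c,d7
    o=frames(q);X,Z=[1,0,0],[0,0,1]
    return np.array([Z,o[1].apply(Z),o[2].apply(X),o[3].apply(X),o[3].apply(Z),o[5].apply(X),o[5].apply(Z)]).T
E
python3 - <<'E'
from kin import *
np.set_printoptions(precision=4,suppress=True)
A=np.vstack([cols(q) for q,_,_ in D]);b=np.hstack([p for _,p,_ in D])
s=[0,1,4,6];print(np.linalg.lstsq(A[:,s],b,rcond=None))
print(np.linalg.lstsq(A,b,rcond=None)[0], A[:,s]@np.linalg.lstsq(A[:,s],b,rcond=None)[0]-b)
E
```

```text
(array([0.1524, 0.5795, 0.3536, 0.2337]), array([0.0005]), np.int32(4), array([2.3615, 1.5439, 0.1943, 0.0432]))
[ 2.0351  1.9535  0.3539 -1.3602  0.6808  1.9868  4.1028] [ 0.019   0.0101  0.0014 -0.0002  0.0001 -0.0014]
```

```bash
python3 -c "
from h import *
print(tool([.48,-.05,.36]))"
```

```text
[-0.2001 -0.215  -0.1231]
```

Emit:
{"api": "move_arm", "payload": {
  "increments": [
    [[-0.05,-0.05,-0.04,0,-7,0,1],[-0.09,-0.09,-0.08,0,-14,0,1],[-0.13,-0.13,-0.11,0,-21,0,1],[-0.16,-0.17,-0.12,0,-28,0,1],[-0.2,-0.21,-0.12,0,-35,0,1],[-0.2,-0.215,-0.123,0,-42,0,1],[-0.2,-0.215,-0.123,0,-49,0,1],[-0.2,-0.215,-0.123,0,-56,0,1],[-0.2,-0.215,-0.123,0,-63,0,1],[-0.2,-0.215,-0.123,0,-70,0,1],[-0.2,-0.215,-0.123,0,-70,0,1],[-0.2,-0.215,-0.123,0,-70,0,1]]
  ]
}}

```text
t: 18.7
position: [0.4804, -0.0494, 0.3603]
tool_rot: [0.561, 0.66, -0.324, 0.38]
wrist_force: [0.0, 0.4, 0.3]
opening: 1.004
gripper_force: 0.0
```

```bash
python3 - <<'E'
from h import *
s=env.observe();print(s["position"].tolist(),s["tool_rot"].tolist(),s["joints"].tolist());print(R.from_quat(s["tool_rot"]).as_matrix())
E
```

```text
[0.4804370919787527, -0.04942468981102579, 0.360312953360417] [0.5607290339254849, 0.660460452650401, -0.32413173557461633, 0.3798862448038978] [-0.3441433222005863, 0.3999739624977053, -0.2098062530423143, 1.9113590576929604, 1.0040451667176917, 1.5172440515587242, -0.8313012609052628]
[[-0.0825  0.9869  0.1383]
 [ 0.4944  0.161  -0.8542]
 [-0.8653 -0.0021 -0.5013]]
```

```bash
cat >> kin.py <<'E'
D.append(([-0.3441433,0.399974,-0.2098062,1.911359,1.004045,1.517244,-0.83130126],[0.48043709,-0.04942469,0.360312953],[0.56072903,0.66046,-0.3241317,0.3798862]))
A=np.vstack([cols(q) for q,_,_ in D]);b=np.hstack([p for _,p,_ in D])
L=np.linalg.lstsq(A,b,rcond=None)[0]
E
python3 - <<'E'
from kin import *
np.set_printoptions(precision=4,suppress=True)
print(L,A@L-b,np.linalg.svd(A)[1])
for s in([0,1,2,3,4,6],[0,1,2,4,6],[0,1,2,3,4,5,6]):
    l=np.linalg.lstsq(A[:,s],b,rcond=None)[0];print(s,l,np.abs(A[:,s]@l-b).max())
q,p,r=D[2];print((frames(q)[-1]*R.from_euler("z",np.pi/2)*R.from_quat(r).inv()).magnitude())
E
```

```text
[ 0.1898  0.5765 -0.0326 -0.0443  0.3629 -0.0012  0.3248] [ 0.0192  0.009  -0.0006 -0.0009 -0.0008  0.0004 -0.0004 -0.0001  0.0002] [3.3412 2.9313 0.9157 0.4942 0.328  0.2157 0.0849]
[0, 1, 2, 3, 4, 6] [ 0.1899  0.5763 -0.0332 -0.0446  0.3647  0.3248] 0.01920682590629802
[0, 1, 2, 4, 6] [ 0.2005  0.6034 -0.0251  0.3633  0.315 ] 0.01976694519968769
[0, 1, 2, 3, 4, 5, 6] [ 0.1898  0.5765 -0.0326 -0.0443  0.3629 -0.0012  0.3248] 0.01923231363146516
6.057105252298069e-07
```

```bash
python3 - <<'E'
from kin import *
np.set_printoptions(precision=4,suppress=True)
Y=[0,1,0];Z=[0,0,1]
def C(q):
    o=frames(q)
    # Gen3-like: d1, lateral total after shoulder, d3, d5, d7
    return np.array([Z,o[1].apply(Y),o[1].apply(Z),o[3].apply(Y),o[3].apply(Z),o[5].apply(Z)]).T
A=np.vstack([C(q) for q,_,_ in D])
for s in ([0,1,2,4,5],[0,2,3,4,5],[0,1,2,3,4,5]):
    l=np.linalg.lstsq(A[:,s],b,rcond=None)[0];print(s,l,A[:,s]@l-b)
E
```

```text
[0, 1, 2, 4, 5] [ 0.25   -0.0211  0.555   0.3713  0.306 ] [ 0.0014 -0.0014 -0.0012 -0.0012 -0.0007  0.0011 -0.0008 -0.0002  0.    ]
[0, 2, 3, 4, 5] [ 0.2601  0.5464 -0.0218  0.3719  0.3058] [-0.0012  0.002   0.0016  0.0017  0.0012 -0.0017  0.0004  0.0003  0.0001]
[0, 1, 2, 3, 4, 5] [ 0.255  -0.0122  0.5507 -0.0096  0.3719  0.3058] [ 0.     -0.      0.0001  0.0001 -0.      0.     -0.0001 -0.0001 -0.0001]
```

```bash
cat >> kin.py <<'E'
from scipy.optimize import least_squares
LL=[.255,-.0122,.5507,-.0096,.3719,.3058]
LO=np.array([-3.12,-.3,-1.34,.26,-1.36,.01,-2.84]);HI=np.array([3.12,2.06,1.32,2.42,4.5,1.98,2.84])
Y=[0,1,0];Z=[0,0,1]
def fk(q):
    o=frames(q);return np.array([Z,o[1].apply(Y),o[1].apply(Z),o[3].apply(Y),o[3].apply(Z),o[5].apply(Z)]).T@LL,o[-1]*R.from_euler("z",np.pi/2)
def ik(p,r,q0):
    def f(q):
        a,b=fk(q);return np.r_[(a-p)*10,(b*r.inv()).as_rotvec()*3,(q-q0)*.002]
    s=least_squares(f,np.clip(q0,LO+.01,HI-.01),bounds=(LO,HI));a,b=fk(s.x);return s.x,np.linalg.norm(a-p),(b*r.inv()).magnitude()
E
python3 - <<'E'
from kin import *
from h import env
np.set_printoptions(precision=3,suppress=True)
s=env.observe();q=s["joints"];r=R.from_quat(s["tool_rot"])
tz=r.apply([0,0,1]);print(fk(q)[0]-s["position"])
cup=np.array([.4315,-.265,.05]);g=cup+.019*tz
steps=[("pre",g-.11*tz,r),("grasp",g,r),("lift",g+[0,0,.2],r)]
# horizontal: remove tilt: rotate about tool y
rh=r*R.from_euler("y",-30,degrees=True);hz=rh.apply([0,0,1]);print("hz",hz)
m=np.array([.475,.142,.225]);P=m+.019*hz
steps+=[("mid",np.array([.45,-.05,.3]),r),("jar0",P+[0,0,.05],rh)]+[(f"roll{a}",P,rh*R.from_euler("z",-a,degrees=True)) for a in(40,80,110,135)]
for n,p,rr in steps:
    q,e1,e2=ik(p,rr,q);print(n,p,q,round(e1,4),round(e2,3))
E
```

```text
[-0. -0. -0.]
hz [ 0.161 -0.987 -0.001]
pre [ 0.419 -0.187  0.096] [-0.086  0.857 -0.244  2.368  1.515  1.224 -1.659] 0.0 0.0
grasp [ 0.434 -0.281  0.04 ] [ 0.106  0.988 -0.161  2.335  1.804  1.213 -1.727] 0.0 0.0
lift [ 0.434 -0.281  0.24 ] [ 0.147  0.496 -0.212  2.282  1.512  1.135 -1.144] 0.0 0.0
mid [ 0.45 -0.05  0.3 ] [-0.241  0.471 -0.401  2.05   1.035  1.514 -1.056] 0.0 0.0
jar0 [0.478 0.123 0.275] [-0.7    0.895 -0.195  1.756  1.018  1.98  -1.239] 0.0 0.0
roll40 [0.478 0.123 0.225] [-0.662  0.985 -0.257  1.753  1.019  1.98  -0.641] 0.0 0.0
roll80 [0.478 0.123 0.225] [-0.662  0.985 -0.257  1.753  1.019  1.98   0.057] 0.0 0.0
roll110 [0.478 0.123 0.225] [-0.663  0.985 -0.257  1.753  1.019  1.98   0.581] 0.0 0.0
roll135 [0.478 0.123 0.225] [-0.662  0.985 -0.257  1.753  1.019  1.98   1.017] 0.0 0.0
```

Emit:
{"api": "move_arm", "payload": {
  "increments": [
    [[0.021,-0.01,0.03,0,0,0,1],[0.042,-0.02,0.06,0,0,0,1],[0.062,-0.03,0.09,0,0,0,1],[0.083,-0.041,0.121,0,0,0,1],[0.104,-0.051,0.151,0,0,0,1],[0.124,-0.061,0.181,0,0,0,1],[0.145,-0.072,0.212,0,0,0,1],[0.165,-0.082,0.242,0,0,0,1],[0.165,-0.082,0.242,0,0,0,1],[0.165,-0.082,0.242,0,0,0,1]]
  ]
}}

```text
t: 19.7
position: [0.4204, -0.1888, 0.0977]
tool_rot: [0.562, 0.659, -0.324, 0.381]
wrist_force: [0.3, 0.2, 0.0]
opening: 0.997
gripper_force: 0.0
```

```bash
python3 - <<'E'
from h import *
s=env.observe();r=R.from_quat(s["tool_rot"]);print(s["joints"],r.as_matrix())
tz=r.apply([0,0,1]);print(tool(np.array([.4315,-.265,.05])+.019*tz))
for c in("top","scene"):
  env.camera(c)
  for d in env.outline_of("cup_mid",c)[:1]:
    p=d["point"];print(c,d["p"],p,fit(d["region"],[.43,-.265],.004,CUP,c))
E
```

```text
[-0.1846  0.8426 -0.0907  2.3677  1.5211  1.1107 -1.6526] [[-0.0782  0.9874  0.1376]
 [ 0.4935  0.1583 -0.8552]
 [-0.8662  0.001  -0.4996]]
[ 0.0028 -0.0012  0.1095]
top 0.96 [340.6, 445.1] (array([ 0.4314, -0.2639]), np.float64(0.48223263254113347))
scene 0.85 [217.1, 233.5] (array([ 0.435 , -0.2658]), np.float64(0.05951154163231657))
```

Emit:
{"api": "move_arm", "payload": {
  "increments": [
    [[0.0028,0,0.025,0,0,0,1],[0.0028,0,0.05,0,0,0,1],[0.0028,0,0.075,0,0,0,1],[0.0028,0,0.095,0,0,0,1],[0.0028,0,0.109,0,0,0,1],[0.0028,0,0.109,0,0,0,1],[0.0028,0,0.109,0,0,0,0.8],[0.0028,0,0.109,0,0,0,0.6],[0.0028,0,0.109,0,0,0,0.5],[0.0028,0,0.109,0,0,0,0.5],[0.0028,0,0.109,0,0,0,0.5]]
  ]
}}

```text
t: 21.0
position: [0.4356, -0.2791, 0.0414]
tool_rot: [0.56, 0.66, -0.324, 0.382]
wrist_force: [-0.1, 4.6, 6.3]
opening: 0.717
gripper_force: 64.6
```

Emit:
{"api": "move_arm", "payload": {
  "increments": [
    [[-0.026,0,-0.015,0,0,0,0.4],[-0.061,0,-0.035,0,0,0,0.4],[-0.095,0,-0.055,0,0,0,0.4],[-0.13,0,-0.075,0,0,0,0.4],[-0.164,0,-0.095,0,0,0,0.4],[-0.19,0,-0.11,0,0,0,0.4],[-0.19,0,-0.11,0,0,0,0.4]]
  ]
}}

```text
t: 21.7
position: [0.4356, -0.2792, 0.2631]
tool_rot: [0.562, 0.659, -0.321, 0.383]
wrist_force: [1.2, 1.0, -1.3]
opening: 0.719
gripper_force: 65.9
```

```bash
python3 - <<'E'
from h import *
s=env.observe();print(s["position"],s["opening"],s["wrist_force"])
m=np.array([.475,.142,.285])
r=R.from_quat(s["tool_rot"]);rh=r*R.from_euler("y",-22,degrees=True);hz=rh.apply([0,0,1]);print(hz,tool(m+.019*hz))
for c in("scene","top"):
  env.camera(c)
  for d in env.outline_of("cup_mid",c)[:1]:
    P=d["region"];yy,xx=np.where(P);print(c,d["p"],d["point"],xx.min(),xx.max(),yy.min(),yy.max())
g=s["position"]-.019*r.apply([0,0,1]);print(proj(g,"scene"),proj(g,"top"))
E
```

```text
[ 0.4356 -0.2792  0.2631] 0.7185267002584532 [ 1.2134  0.9778 -1.2588]
[ 0.1611 -0.9771 -0.1388] [ 0.1791  0.1071 -0.3474]
scene 0.59 [119.2, 222.2] 207 241 97 149
top 0.59 [349.4, 495.4] 454 523 322 381
[[227.5951 119.6232]] [[482.7802 348.7233]]
```

Emit:
{"api": "move_arm", "payload": {
  "increments": [
    [[0.016,0.01,-0.032,0,0,0,0.4],[0.033,0.02,-0.064,0,-2,0,0.4],[0.05,0.03,-0.097,0,-4,0,0.4],[0.067,0.04,-0.13,0,-6,0,0.4],[0.084,0.05,-0.163,0,-9,0,0.4],[0.101,0.06,-0.196,0,-12,0,0.4],[0.118,0.07,-0.229,0,-15,0,0.4],[0.135,0.08,-0.262,0,-18,0,0.4],[0.152,0.09,-0.295,0,-20,0,0.4],[0.169,0.1,-0.325,0,-22,0,0.4],[0.179,0.107,-0.347,0,-22,0,0.4],[0.179,0.107,-0.347,0,-22,0,0.4]]
  ]
}}

```text
t: 23.1
position: [0.4781, 0.127, 0.2748]
tool_rot: [0.487, 0.578, -0.423, 0.5]
wrist_force: [0.1, 0.1, -1.0]
opening: 0.713
gripper_force: 66.0
```

```bash
python3 - <<'E'
from h import *
from kin import ik
s=env.observe();print(s["position"],s["opening"],s["wrist_force"],s["joints"])
r=R.from_quat(s["tool_rot"]);hz=r.apply([0,0,1]);print(r.as_matrix())
m=np.array([.475,.142,.228]);print("down",tool(m+.019*hz))
q=s["joints"]
for a in(40,80,120,140):
    q,e,f=ik(m+.019*hz,r*R.from_euler("z",-a,degrees=True),q);print(a,q,e,f)
# carrier recheck
b=env.camera("scene")[:,:,::-1];b0=cv2.imread("pics/scene0.png")
def tm(i0,i1,r0,r1,c0,c1,n=10):
    up=lambda i:cv2.resize(i,None,fx=4,fy=4,interpolation=cv2.INTER_CUBIC)
    t=up(i0[r0:r1,c0:c1]);S=up(i1[r0-n:r1+n,c0-n:c1+n]);q=cv2.matchTemplate(S,t,cv2.TM_CCOEFF_NORMED);_,v,_,l=cv2.minMaxLoc(q);return v,l[0]/4-n,l[1]/4-n
print(tm(b0,b,205,250,410,470),tm(b0,b,280,310,410,440))
cv2.imwrite("pics/pre.png",cv2.resize(b[110:310,340:560],(660,600)))
E
```

```text
[0.4781 0.127  0.2748] 0.7125006674891564 [ 0.1453  0.1013 -1.0444] [-0.7636  0.8202 -0.0914  1.7511  0.957   1.8264 -1.1484]
[[-0.0265  0.9859  0.1655]
 [ 0.1394  0.1676 -0.976 ]
 [-0.9899 -0.0027 -0.1419]]
down [ 0.0485 -0.0004  0.0105]
40 [-0.6776  0.9064 -0.2273  1.765   0.9844  1.8532 -0.5805] 5.7778148507270936e-08 2.740252451239988e-07
80 [-0.5964  0.925  -0.3643  1.7621  1.0166  1.9384  0.0648] 7.388913708832749e-08 3.094234781715643e-07
120 [-0.559   0.937  -0.4289  1.7608  1.0308  1.98    0.7379] 8.553492926955344e-08 3.2338855401126044e-07
140 [-0.5591  0.937  -0.4288  1.7608  1.0308  1.9799  1.087 ] 4.7652857708555105e-08 1.7431421828451408e-07
(0.9068109393119812, 1.5, 4.0) (0.8672837615013123, 1.5, 6.25)
```

View pics/pre.png

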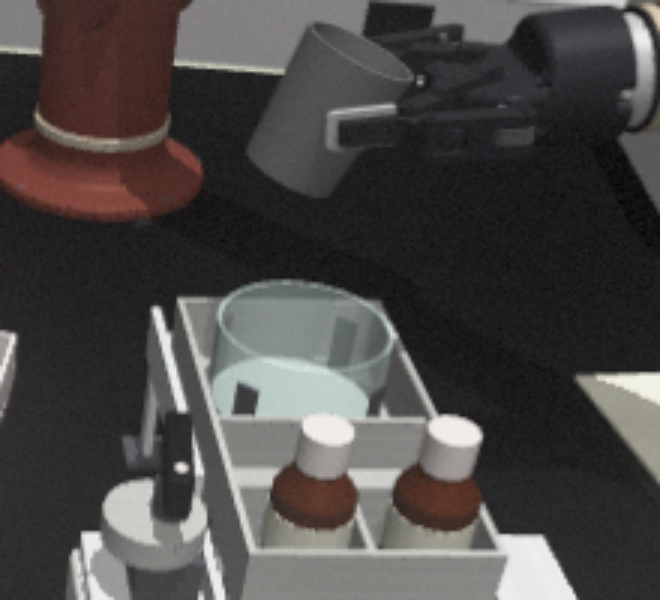

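Emit:
{"api": "move_arm", "payload": {
  "increments": [
    [[0.016,0.005,0.012,0,0,0,0.4],[0.032,0.01,0.024,0,0,0,0.4],[0.047,0.015,0.036,0,0,0,0.4],[0.047,0.015,0.036,0,0,-8,0.4],[0.047,0.015,0.036,0,0,-16,0.4],[0.047,0.015,0.036,0,0,-24,0.4],[0.047,0.015,0.036,0,0,-32,0.4],[0.047,0.015,0.036,0,0,-40,0.4],[0.047,0.015,0.036,0,0,-48,0.4],[0.047,0.015,0.036,0,0,-56,0.4],[0.047,0.015,0.036,0,0,-64,0.4],[0.047,0.015,0.036,0,0,-64,0.4]]
  ]
}}

```text
t: 24.35
position: [0.4975, 0.0939, 0.2254]
tool_rot: [0.11, 0.746, -0.626, 0.197]
wrist_force: [-0.0, 0.3, -1.9]
opening: 0.72
gripper_force: 66.1
```

```bash
python3 - <<'E'
from h import *
s=env.observe();print(s["position"],s["opening"],s["wrist_force"],s["joints"])
r=R.from_quat(s["tool_rot"]);print(r.as_matrix());print(tool([.4976,.1005,.223]))
E
```

```text
[0.4975 0.0939 0.2254] 0.7197137662825812 [-0.0248  0.2519 -1.9138] [-0.5879  0.911  -0.2752  1.7742  1.0459  1.8673 -0.1667]
[[-0.8977  0.4119  0.1563]
 [-0.0824  0.1915 -0.978 ]
 [-0.4328 -0.8909 -0.138 ]]
[ 0.0004  0.0035 -0.0061]
```

Emit:
{"api": "move_arm", "payload": {
  "increments": [
    [[0,0.003,-0.006,0,0,-8,0.4],[0,0.003,-0.006,0,0,-16,0.4],[0,0.003,-0.006,0,0,-24,0.4],[0,0.003,-0.006,0,0,-32,0.4],[0,0.003,-0.006,0,0,-40,0.4],[0,0.003,-0.006,0,0,-48,0.4],[0,0.003,-0.006,0,0,-54,0.4],[0,0.003,-0.006,0,0,-60,0.4],[0,0.003,-0.006,0,0,-66,0.4],[0,0.003,-0.006,0,0,-72,0.4],[0,0.003,-0.006,0,0,-76,0.4],[0,0.003,-0.006,0,0,-80,0.4]]
  ]
}}

```text
t: 25.55
position: [0.4977, 0.1013, 0.2242]
tool_rot: [-0.395, 0.642, -0.607, -0.25]
wrist_force: [0.1, -0.4, -1.0]
opening: 0.718
gripper_force: 66.0
```

Emit:
{"api": "move_arm", "payload": {
  "increments": [
    [[0,0,0,0,0,-8,0.4],[0,0,0,0,0,-16,0.4],[0,0,0,0,0,-24,0.4],[0,0,0,0,0,-24,0.4],[0,0,0,0,0,-24,0.4],[0,0,0,0,0,-24,0.4]]
  ]
}}

```text
t: 26.15
position: [0.4975, 0.1021, 0.2247]
tool_rot: [-0.52, 0.547, -0.542, -0.37]
wrist_force: [-0.6, 0.5, -0.9]
opening: 0.717
gripper_force: 66.0
```

```bash
python3 - <<'E'
from h import *
s=env.observe();print(s["position"],s["opening"],s["wrist_force"],s["joints"])
b=env.camera("scene")[:,:,::-1];a=env.camera("top")[:,:,::-1]
cv2.imwrite("pics/pour_s.png",b);cv2.imwrite("pics/pour_t.png",a)
# orange-ish cube pixels
for n,i in(("scene",b),("top",a)):
    i=i.astype(int);m=((i[...,2]-i[...,0])>50)&(i[...,2]>110)&(i[...,1]>60)
    k,l,st,ce=cv2.connectedComponentsWithStats(m.astype(np.uint8))
    print(n,[(st[j,4],ce[j].round().tolist()) for j in range(1,k) if st[j,4]>8])
E
```

```text
[0.4975 0.1021 0.2247] 0.7166301830687675 [-0.6029  0.4754 -0.8609] [-0.5225  0.9368 -0.406   1.757   1.0728  1.9591  1.6025]
scene [(np.int32(50), [373.0, 3.0]), (np.int32(492), [610.0, 6.0]), (np.int32(7240), [89.0, 67.0]), (np.int32(17), [591.0, 19.0]), (np.int32(11), [623.0, 21.0]), (np.int32(21), [592.0, 47.0]), (np.int32(78), [624.0, 50.0]), (np.int32(106), [370.0, 61.0]), (np.int32(266), [537.0, 86.0]), (np.int32(543), [560.0, 152.0]), (np.int32(333), [354.0, 170.0]), (np.int32(105), [400.0, 166.0])]
top [(np.int32(68), [182.0, 268.0]), (np.int32(105), [3.0, 323.0])]
```

Emit:
{"api": "move_arm", "payload": {
  "increments": [
    [[0,0,0,0,0,8,0.4],[0,0,0,0,0,0,0.4],[0,0,0,0,0,8,0.4],[0,0,0,0,0,0,0.4],[0,0,0,0,0,-6,0.4],[0,0,0,0,0,4,0.4],[0,0,0,0,0,-6,0.4],[0,0,0,0,0,-6,0.4],[0,0,0,0,0,-6,0.4]]
  ]
}}

```text
t: 27.15
position: [0.4975, 0.1026, 0.2248]
tool_rot: [0.548, -0.519, 0.522, 0.397]
wrist_force: [-0.0, -0.1, 0.4]
opening: 0.717
gripper_force: 66.0
```

```bash
python3 - <<'E'
from h import *
s=env.observe();print(s["position"],s["opening"],s["wrist_force"])
r=R.from_quat(s["tool_rot"]);print(r.as_matrix())
b=env.camera("scene");a=env.camera("top")
for c in("scene","top"):
  for d in env.outline_of("cube0_mid",c): print(c,"cube",round(d["p"],2),d["point"],d["region"].sum())
for n,i,w in(("scene",b,(200,260,400,490)),("top",a,(240,345,130,245))):
    q=i[w[0]:w[1],w[2]:w[3]];h=cv2.cvtColor(q,cv2.COLOR_RGB2HSV);m=(h[...,0]>=4)&(h[...,0]<25)&(h[...,1]>90)&(h[...,2]>60)
    k,l,st,ce=cv2.connectedComponentsWithStats(m.astype(np.uint8));print(n,[(st[j,4].item(),(ce[j]+[w[2],w[0]]).round().tolist(),q[l==j].mean(0).round().tolist()) for j in range(1,k) if st[j,4]>6])
E
```

```text
[0.4975 0.1026 0.2248] 0.7168932733636852 [-0.0452 -0.1131  0.3533]
[[-0.0839 -0.9837  0.1591]
 [-0.154  -0.1449 -0.9774]
 [ 0.9845 -0.1065 -0.1393]]
top cube 0.15 [200.1, 139.3] 938
scene [(26, [426.0, 226.0], [102.0, 72.0, 51.0]), (9, [441.0, 231.0], [141.0, 101.0, 72.0])]
top [(112, [184.0, 268.0], [125.0, 81.0, 49.0])]
```

Emit:
{"api": "move_arm", "payload": {
  "increments": [
    [[0.03,-0.003,-0.004,0,0,8,0.4],[0.06,-0.006,-0.008,0,0,16,0.4],[0.06,-0.006,-0.008,0,0,24,0.4],[0.06,-0.006,-0.008,0,0,32,0.4],[0.06,-0.006,-0.008,0,0,40,0.4],[0.06,-0.006,-0.008,0,0,48,0.4],[0.06,-0.006,-0.008,0,0,56,0.4],[0.06,-0.006,-0.008,0,0,64,0.4],[0.06,-0.006,-0.008,0,0,72,0.4],[0.06,-0.006,-0.008,0,0,80,0.4],[0.06,-0.006,-0.008,0,0,88,0.4],[0.06,-0.006,-0.008,0,0,92,0.4]]
  ]
}}

```text
t: 28.55
position: [0.4971, 0.1023, 0.2856]
tool_rot: [-0.006, 0.755, -0.648, 0.1]
wrist_force: [0.4, 0.0, -1.6]
opening: 0.715
gripper_force: 66.0
```

Emit:
{"api": "move_arm", "payload": {
  "increments": [
    [[0,0,0,0,0,8,0.4],[0,0,0,0,0,16,0.4],[0,0,0,0,0,24,0.4],[0,0,0,0,0,32,0.4],[0,0,0,0,0,40,0.4],[0,0,0,0,0,48,0.4],[0,0,0,0,0,56,0.4],[0,0,0,0,0,64,0.4],[0,0,0,0,0,72,0.4],[0,0,0,0,0,80,0.4],[0,0,0,0,0,82,0.4],[0,0,0,0,0,82,0.4]]
  ]
}}

```text
t: 29.75
position: [0.497, 0.1024, 0.2855]
tool_rot: [0.489, 0.575, -0.425, 0.5]
wrist_force: [-0.5, -0.0, -1.0]
opening: 0.716
gripper_force: 66.0
```

```bash
python3 - <<'E'
from h import *
s=env.observe();print(s["position"],s["opening"],s["joints"]);r=R.from_quat(s["tool_rot"]);print(r.as_matrix())
r0=R.from_quat([0.5607,0.6605,-0.3241,0.3799])
print("turn",np.degrees((r.inv()*r0).as_rotvec()))
print("to above tray",tool([.4356,-.20,.30]))
env.camera("top");env.camera("scene")
for c in("top","scene"):
  for l in("bottle0_mid","cup_mid","cube0_mid","jar"):
    print(c,l,[(round(d["p"],2),d["point"]) for d in env.outline_of(l,c)])
E
```

```text
[0.497  0.1024 0.2855] 0.7156230125297214 [-0.8889  0.8115  0.2023  1.7587  0.9247  1.6564 -1.0162]
[[-0.0222  0.9869  0.1596]
 [ 0.1377  0.1611 -0.9773]
 [-0.9902  0.0003 -0.1394]]
turn [ 0.0423 22.0694 -0.132 ]
to above tray [-0.0546 -0.1094  0.2837]
top bottle0_mid [(0.77, [201.9, 138.8])]
top cup_mid [(0.8, [293.4, 155.1]), (0.19, [163.4, 315.1])]
top cube0_mid []
top jar [(0.75, [239.8, 188.8])]
scene bottle0_mid [(0.63, [273.2, 489.2])]
scene cup_mid [(0.96, [135.6, 432.2])]
scene cube0_mid [(0.7, [256.2, 441.9])]
scene jar [(0.76, [257.5, 439.0])]
```

Emit:
{"api": "move_arm", "payload": {
  "increments": [
    [[-0.006,-0.012,0.03,0,2,0,0.4],[-0.012,-0.024,0.062,0,4,0,0.4],[-0.018,-0.036,0.094,0,6,0,0.4],[-0.024,-0.048,0.126,0,9,0,0.4],[-0.03,-0.06,0.158,0,12,0,0.4],[-0.036,-0.073,0.19,0,15,0,0.4],[-0.042,-0.085,0.222,0,18,0,0.4],[-0.048,-0.098,0.254,0,22,0,0.4],[-0.055,-0.109,0.284,0,22,0,0.4],[-0.055,-0.109,0.284,0,22,0,0.4]]
  ]
}}

```text
t: 31.25
position: [0.432, -0.2059, 0.3023]
tool_rot: [0.564, 0.656, -0.327, 0.38]
wrist_force: [-0.2, 1.1, -0.8]
opening: 0.718
gripper_force: 66.0
```

```bash
python3 - <<'E'
from h import *
s=env.observe();r=R.from_quat(s["tool_rot"]);print(s["position"],s["opening"],r.as_matrix())
print(tool([.4356,-.2791,.16]),tool([.4356,-.2791,.043]))
b=env.camera("scene")[:,:,::-1];a=env.camera("top")[:,:,::-1]
cv2.imwrite("pics/last.png",np.hstack([cv2.resize(b[190:310,380:500],(400,400)),cv2.resize(a[235:335,130:230],(400,400))]))
E
```

```text
[ 0.432  -0.2059  0.3023] 0.718104798270008 [[-0.0739  0.9888  0.1298]
 [ 0.4923  0.1494 -0.8575]
 [-0.8673  0.0005 -0.4978]]
[ 0.0871 -0.0075  0.134 ] [ 0.1886 -0.0075  0.1923]
```

View pics/last.png

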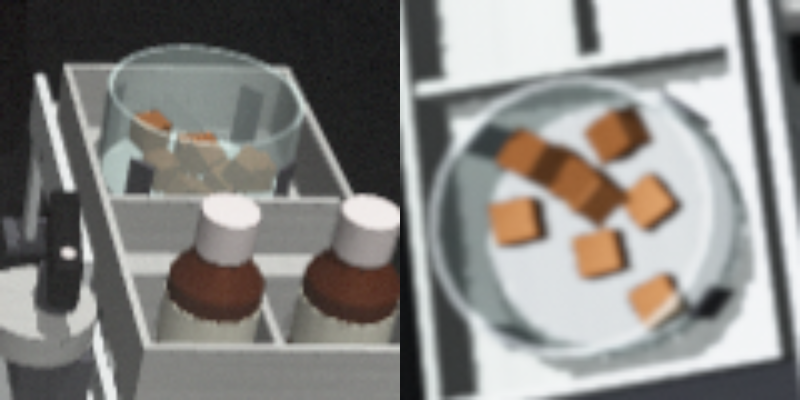

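The cubes (7 or so) lie in the jar at (174,293), and both bottles stand in cells. I put the cup back next.

Emit:
{"api": "move_arm", "payload": {
  "increments": [
    [[0.03,-0.0075,0.045,0,0,0,0.4],[0.06,-0.0075,0.09,0,0,0,0.4],[0.087,-0.0075,0.134,0,0,0,0.4],[0.117,-0.0075,0.151,0,0,0,0.4],[0.142,-0.0075,0.166,0,0,0,0.4],[0.165,-0.0075,0.179,0,0,0,0.4],[0.178,-0.0075,0.187,0,0,0,0.4],[0.183,-0.0075,0.19,0,0,0,0.4],[0.187,-0.0075,0.192,0,0,0,0.4],[0.187,-0.0075,0.192,0,0,0,0.4]]
  ]
}}

```text
t: 32.35
position: [0.4411, -0.2729, 0.0425]
tool_rot: [0.561, 0.66, -0.323, 0.381]
wrist_force: [-0.5, -0.2, -1.4]
opening: 0.714
gripper_force: 66.0
```

Emit:
{"api": "move_arm", "payload": {
  "increments": [
    [[0.0013,0,0.001,0,0,0,0.4],[0.0013,0,0.001,0,0,0,0.7],[0.0013,0,0.001,0,0,0,0.85],[0.0013,0,0.001,0,0,0,1],[0.0013,0,0.001,0,0,0,1],[0.0013,0,0.001,0,0,0,1],[0.0013,0,-0.03,0,0,0,1],[0.0013,0,-0.07,0,0,0,1],[0.0013,0,-0.12,0,0,0,1],[-0.03,0,-0.16,0,0,0,1],[-0.07,0,-0.19,0,0,0,1],[-0.07,0,-0.19,0,0,0,1]]
  ]
}}

```text
t: 33.55
position: [0.4205, -0.1449, 0.2028]
tool_rot: [0.563, 0.659, -0.32, 0.384]
wrist_force: [-0.5, -0.2, -0.6]
opening: 1.0
gripper_force: 0.0
```

```bash
python3 - <<'E'
from h import *
from kin import ik
s=env.observe();r=R.from_quat(s["tool_rot"]);print(s["position"],s["opening"])
for c in("top","scene"):
  env.camera(c)
  for d in env.outline_of("cup_mid",c)[:1]: print(c,d["p"],fit(d["region"],[.435,-.265],.004,CUP,c))
# push pose: tool down, y-axis across track
ex=np.array([.987,.160,0])
rd=R.from_matrix(np.array([[.987,.160,0],[.160,-.987,0],[0,0,-1]]).T)
print("turn",np.degrees((r.inv()*rd).as_rotvec()))
q=s["joints"]
for p in([.40,.05,.30],[.42,.1285,.15],[.42,.1285,.115],[.58,.155,.115]):
    q,e,f=ik(np.array(p),rd,q);print(p,q,e,f)
print(tool([.42,.08,.30]))
E
```

```text
[ 0.4205 -0.1449  0.2028] 0.9998771281315962
top 0.69 (array([ 0.4373, -0.2592]), np.float64(0.05166280608868299))
scene 0.65 (array([ 0.4395, -0.2607]), np.float64(0.027843601895734597))
turn [47.1054 46.2138 80.7288]
[0.4, 0.05, 0.3] [-0.3582  0.1547  0.211   1.9674 -0.0378  1.0232 -1.5401] 4.165706416526034e-08 5.662977488642714e-07
[0.42, 0.1285, 0.15] [-0.4607  0.4198  0.1571  2.1092 -0.11    0.62   -1.6375] 7.524448679134814e-08 2.709960091288574e-07
[0.42, 0.1285, 0.115] [-0.4439  0.4826  0.1369  2.1456 -0.1277  0.5207 -1.6216] 2.0210903834566644e-08 7.795158098578217e-08
[0.58, 0.155, 0.115] [-0.3835  0.6712  0.1404  1.7065 -0.125   0.7727 -1.5936] 8.29455514245305e-08 3.8097863442708e-07
[ 0.0229  0.0369 -0.2442]
```

```bash
python3 - <<'E'
from h import *
from kin import ik
s=env.observe();r=R.from_quat(s["tool_rot"])
ex=np.array([.987,.160,0]);ey=np.array([-.160,.987,0])
rd=R.from_matrix(np.array([-ex,ey,[0,0,-1]]).T)
print("turn",np.degrees((r.inv()*rd).as_rotvec()),tool([.41,.127,.30]))
q=s["joints"]
for p in([.41,.127,.30],[.41,.127,.115],[.58,.155,.115]):
    q,e,f=ik(np.array(p),rd,q);print(p,q,e,f)
qq=q
for a in(0,60,100,140):
    qq,e,f=ik(np.array([.655,.074,.145]),rd*R.from_euler("z",a,degrees=True),qq);print("cam",a,qq,e,f)
for a in((143.5,365),(236.5,347.5)): print(ray(a,.105,"top"))
E
```

```text
turn [-46.7589  46.6698 -80.882 ] [ 0.0469  0.0346 -0.2858]
[0.41, 0.127, 0.3] [ 0.051   0.2257 -0.498   1.8954  0.1235  1.0504  1.2335] 3.5405033984866643e-07 2.4203647862429236e-06
[0.41, 0.127, 0.115] [-0.1074  0.4877 -0.3417  2.1605  0.311   0.539   1.0506] 1.3584218652566917e-07 5.82923240923235e-07
[0.58, 0.155, 0.115] [-0.0903  0.6895 -0.3408  1.6959  0.2987  0.8077  1.1645] 9.091617123555705e-08 4.2612930638474284e-07
cam 0 [ 0.0514  0.7355 -0.3549  1.4878  0.2866  0.9697  1.3497] 5.2020222846169136e-08 2.6677267940278696e-07
cam 60 [-0.11    0.7127 -0.0633  1.4942  0.0513  0.9363  0.496 ] 6.234024765206871e-08 5.239254735258362e-07
cam 100 [-0.2196  0.7151  0.1318  1.4985 -0.1073  0.9351 -0.0698] 4.1132450611710735e-08 3.456934778964317e-07
cam 140 [-0.3266  0.7317  0.3259  1.5026 -0.2659  0.9511 -0.6354] 4.242427224890593e-08 3.4285350256929204e-07
[0.4005 0.2003 0.105 ]
[0.4258 0.0591 0.105 ]
```

Emit:
{"api": "move_arm", "payload": {
  "increments": [
    [[0,0,-0.04,-3.6,3.6,-6.2,0.3],[0.006,0.005,-0.08,-7.2,7.2,-12.4,0.3],[0.012,0.01,-0.12,-10.8,10.8,-18.7,0.1],[0.018,0.015,-0.16,-14.4,14.4,-24.9,0],[0.024,0.02,-0.2,-18,18,-31.1,0],[0.03,0.025,-0.24,-21.6,21.5,-37.3,0],[0.047,0.035,-0.286,-25.2,25.1,-43.6,0],[0.047,0.035,-0.286,-28.8,28.7,-49.8,0],[0.047,0.035,-0.286,-32.4,32.3,-56,0],[0.047,0.035,-0.286,-36,35.9,-62.2,0],[0.047,0.035,-0.286,-39.6,39.5,-68.5,0],[0.047,0.035,-0.286,-43.2,43.1,-74.7,0]]
  ]
}}

```text
t: 34.95
position: [0.4098, 0.1265, 0.2985]
tool_rot: [-0.015, 0.999, -0.035, 0.038]
wrist_force: [1.0, -0.0, -0.3]
opening: 0.007
gripper_force: 0.0
```

```bash
cat >> h.py <<'E'
ex=np.array([.987,.160,0]);ex/=np.linalg.norm(ex);ey=np.array([-ex[1],ex[0],0])
rd=R.from_matrix(np.array([-ex,ey,[0,0,-1]]).T)
def go(p,r=rd):
    s=env.observe();c=R.from_quat(s["tool_rot"]);print(s["position"],s["opening"],s["wrist_force"],"q7",s["joints"][6]);print("shift",c.inv().apply(np.array(p)-s["position"]),"turn",np.degrees((c.inv()*r).as_rotvec()))
E
python3 -c "
from h import *
go([.41,.128,.30]);go([.41,.128,.114])"
```

```text
[0.4098 0.1265 0.2985] 0.007044441525696857 [ 1.0312 -0.0233 -0.2546] q7 1.072833829421846
shift [-0.0004  0.0013 -0.0016] turn [-4.3874  4.0256 -7.4377]
[0.4098 0.1265 0.2985] 0.007044441525696857 [ 1.0312 -0.0233 -0.2546] q7 1.072833829421846
shift [0.0136 0.0147 0.1834] turn [-4.3874  4.0256 -7.4377]
```

Emit:
{"api": "move_arm", "payload": {
  "increments": [
    [[0,0,0,-4.4,4,-7.4,0],[0.003,0.003,0.04,-4.4,4,-7.4,0],[0.006,0.006,0.08,-4.4,4,-7.4,0],[0.009,0.01,0.12,-4.4,4,-7.4,0],[0.012,0.013,0.16,-4.4,4,-7.4,0],[0.0136,0.0147,0.183,-4.4,4,-7.4,0],[0.0136,0.0147,0.183,-4.4,4,-7.4,0],[0.0136,0.0147,0.183,-4.4,4,-7.4,0]]
  ]
}}

```text
t: 35.75
position: [0.4113, 0.1283, 0.1153]
tool_rot: [-0.078, 0.997, -0.001, 0.002]
wrist_force: [-0.9, -0.2, 0.9]
opening: 0.002
gripper_force: 0.0
```

```bash
python3 -c "
from h import *
go([.44,.1335,.114]);go([.6045,.161,.114])"
```

```text
[0.4113 0.1283 0.1153] 0.0015414526942120058 [-0.9492 -0.2293  0.8878] q7 1.2087522417197136
shift [-0.0291  0.0007  0.0014] turn [-0.118   0.2075 -0.2528]
[0.4113 0.1283 0.1153] 0.0015414526942120058 [-0.9492 -0.2293  0.8878] q7 1.2087522417197136
shift [-0.1959  0.0022  0.002 ] turn [-0.118   0.2075 -0.2528]
```

Emit:
{"api": "move_arm", "payload": {
  "increments": [
    [[-0.015,0,0,0,0,0,0],[-0.022,0,0,0,0,0,0],[-0.028,0,0,0,0,0,0],[-0.035,0,0,0,0,0,0],[-0.044,0,0,0,0,0,0],[-0.055,0.0005,0,0,0,0,0],[-0.067,0.0005,0,0,0,0,0],[-0.079,0.001,0,0,0,0,0],[-0.091,0.001,0,0,0,0,0],[-0.1,0.001,0,0,0,0,0],[-0.107,0.001,0,0,0,0,0],[-0.11,0.001,0,0,0,0,0]]
  ]
}}

```text
t: 36.95
position: [0.5211, 0.147, 0.1169]
tool_rot: [-0.078, 0.997, -0.0, 0.004]
wrist_force: [-1.5, 0.2, -1.5]
opening: -0.001
gripper_force: 0.9
```

Emit:
{"api": "move_arm", "payload": {
  "increments": [
    [[-0.006,0,0,0,0,0,0],[-0.014,0,0,0,0,0,0],[-0.023,0,0,0,0,0,0],[-0.032,0,0,0,0,0,0],[-0.041,0,0,0,0,0,0],[-0.05,0,0,0,0,0,0],[-0.057,0,0,0,0,0,0],[-0.063,0,0,0,0,0,0],[-0.068,0,0,0,0,0,0],[-0.071,0,0,0,0,0,0],[-0.071,0,0,0,0,0,0]]
  ]
}}

```text
t: 38.05
position: [0.5923, 0.1581, 0.1183]
tool_rot: [-0.078, 0.997, -0.0, 0.006]
wrist_force: [-0.5, 0.1, -0.3]
opening: 0.0
gripper_force: 0.1
```

Emit:
{"api": "move_arm", "payload": {
  "increments": [
    [[-0.002,0,0,0,0,0,0],[-0.004,0,0,0,0,0,0],[-0.006,0,0,0,0,0,0],[-0.008,0,0,0,0,0,0],[-0.01,0,0,0,0,0,0],[-0.012,0,0,0,0,0,0],[-0.014,0,0,0,0,0,0],[-0.014,0,0,0,0,0,0]]
  ]
}}

```text
t: 38.85
position: [0.6049, 0.1605, 0.1177]
tool_rot: [-0.078, 0.997, -0.0, 0.004]
wrist_force: [-1.7, -0.1, 0.6]
opening: 0.003
gripper_force: 0.4
```

Emit:
{"api": "move_arm", "payload": {
  "increments": [
    [[-0.002,0,0,0,0,0,0],[-0.004,0,0,0,0,0,0],[-0.006,0,0,0,0,0,0],[-0.008,0,0,0,0,0,0],[-0.01,0,0,0,0,0,0],[-0.01,0,0,0,0,0,0]]
  ]
}}

```text
t: 39.45
position: [0.6057, 0.1606, 0.1176]
tool_rot: [-0.079, 0.997, -0.002, -0.006]
wrist_force: [-17.6, -3.8, 14.6]
opening: 0.002
gripper_force: 9.1
```

Carrier home, with a 17 N reaction at the stop. I back off and measure the cam grip.

Emit:
{"api": "move_arm", "payload": {
  "increments": [
    [[0.01,0,0,0,0,0,0],[0.025,0,0,0,0,0,0],[0.04,0,0,0,0,0,0],[0.04,0,-0.03,0,0,0,0.2],[0.04,0,-0.07,0,0,0,0.35],[0.04,0,-0.11,0,0,0,0.35],[0.06,-0.02,-0.13,0,0,0,0.35],[0.08,-0.05,-0.13,0,0,0,0.35],[0.08,-0.08,-0.13,0,0,0,0.35],[0.08,-0.08,-0.13,0,0,0,0.35]]
  ]
}}

```text
t: 40.45
position: [0.5483, 0.064, 0.2479]
tool_rot: [-0.074, 0.997, -0.003, 0.005]
wrist_force: [0.8, -0.7, -0.1]
opening: 0.35
gripper_force: 0.0
```

```bash
python3 - <<'E'
from h import *
b=env.camera("scene");a=env.camera("top");a0=cv2.imread("pics/top0.png")[:,:,::-1]
for n,i,c,w in(("top",a,"top",(165,220,215,235)),("top0",a0,"top",(165,220,215,235)),("scene",b,"scene",(240,290,390,408))):
    q=i[w[0]:w[1],w[2]:w[3]].max(2)<60
    k,l,st,ce=cv2.connectedComponentsWithStats(q.astype(np.uint8));j=1+np.argmax(st[1:,4])
    yy,xx=np.where(l==j);rect=cv2.minAreaRect(np.c_[xx+w[2],yy+w[0]].astype(np.float32));print(n,st[j],ce[j]+[w[2],w[0]],rect)
    bx=cv2.boxPoints(rect);e=sorted(bx,key=lambda t:t[1]);print([ray((u+v)/2,.163,c).round(4).tolist() for u,v in((e[0],e[1]),(e[2],e[3]))])
# hypothesis overlay: bar box projected silhouettes vs dark mask
def bar(x,y,t,c):
    d=np.array([np.cos(t),np.sin(t)]);n=np.array([-d[1],d[0]])
    P=[[*(np.array([x,y])+s*.031*d+u*.007*n),z] for s in(-1,1) for u in(-1,1) for z in(.137,.163)]
    m=np.zeros((1920,2560),np.uint8);cv2.fillConvexPoly(m,cv2.convexHull(np.round(proj(P,c)*4+1.5).astype(np.int32)),1);return cv2.resize(m.astype(np.float32),(640,480),interpolation=cv2.INTER_AREA)
for c,i,w in(("top",a,(165,220,215,235)),("scene",b,(240,290,386,408))):
    q=(i.max(2)<60);M=np.zeros((480,640));M[w[0]:w[1],w[2]:w[3]]=q[w[0]:w[1],w[2]:w[3]]
    k,l,st,ce=cv2.connectedComponentsWithStats(M.astype(np.uint8));M=(l==1+np.argmax(st[1:,4]))
    x0=[.655,.074,.12];r=minimize(lambda p:np.abs(bar(*p,c)-M).sum(),x0,method="Nelder-Mead",options=dict(initial_simplex=[x0,[.665,.074,.12],[.655,.08,.12],[.655,.074,.25]]));print(c,r.x,r.fun,M.sum())
go([.655,.074,.20])
for l in("cup_mid","bottle0_mid"):
  for d in env.outline_of(l,"scene"): print(l,d["p"],d["point"])
E
```

```text
top [  5   9  14  42 360] [225.5917 195.9556] ((226.59072875976562, 194.49586486816406), (41.003116607666016, 12.577922821044922), 87.39744567871094)
[[0.6867, 0.0736, 0.163], [0.6227, 0.0688, 0.163]]
top0 [  5   9  14  42 360] [225.5917 195.9556] ((226.59072875976562, 194.49586486816406), (41.003116607666016, 12.577922821044922), 87.39744567871094)
[[0.6867, 0.0736, 0.163], [0.6227, 0.0688, 0.163]]
scene [  0   7  15  37 357] [397.7031 264.507 ] ((396.81488037109375, 264.9834289550781), (36.00279998779297, 13.928091049194336), 86.98721313476562)
[[0.6356, 0.0686, 0.163], [0.726, 0.074, 0.163]]
top [0.6587 0.0755 0.1267] 170.3125 360
scene [0.6627 0.0739 0.0289] 108.3125 370
[0.5476 0.0699 0.2476] 0.352463802183263 [-1.2983  0.5137  0.0786] q7 1.4629943742695488
shift [-0.1063 -0.0125  0.0486] turn [-0.0733  0.5322 -0.3277]
cup_mid 0.86 [220.8, 237.9]
bottle0_mid 0.74 [358.9, 526.0]
```

Emit:
{"api": "move_arm", "payload": {
  "increments": [
    [[-0.04,-0.005,0.02,0,0,0,0.35],[-0.08,-0.01,0.035,0,0,0,0.35],[-0.107,-0.0125,0.048,0,0,0,0.35],[-0.107,-0.0125,0.048,0,0,0,0.35],[-0.107,-0.0125,0.048,0,0,0,0.35],[-0.107,-0.0125,0.048,0,0,0,0.35]]
  ]
}}

```text
t: 41.25
position: [0.6541, 0.076, 0.2007]
tool_rot: [-0.079, 0.997, -0.0, 0.004]
wrist_force: [-0.0, -0.1, 0.7]
opening: 0.353
gripper_force: 0.0
```

```bash
python3 -c "
from h import *
go([.656,.074,.137])"
```

```text
[0.6541 0.076  0.2007] 0.3528557197505255 [-0.0282 -0.0612  0.7029] q7 1.4807947973870015
shift [-0.0011 -0.0023  0.0637] turn [-0.0515  0.4281 -0.1062]
```

Emit:
{"api": "move_arm", "payload": {
  "increments": [
    [[-0.001,-0.002,0.02,0,0,0,0.35],[-0.001,-0.002,0.04,0,0,0,0.35],[-0.001,-0.002,0.055,0,0,0,0.35],[-0.001,-0.002,0.063,0,0,0,0.35],[-0.001,-0.002,0.063,0,0,0,0.35],[-0.001,-0.002,0.063,0,0,0,0.2],[-0.001,-0.002,0.063,0,0,0,0],[-0.001,-0.002,0.063,0,0,0,0],[-0.001,-0.002,0.063,0,0,0,0],[-0.001,-0.002,0.063,0,0,0,0]]
  ]
}}

```text
t: 42.25
position: [0.6568, 0.075, 0.1386]
tool_rot: [-0.079, 0.997, 0.001, 0.005]
wrist_force: [-3.6, 4.4, 6.3]
opening: 0.152
gripper_force: 63.7
```

Emit:
{"api": "move_arm", "payload": {
  "increments": [
    [[0,0,0,0,0,7,0],[0,0,0,0,0,14,0],[0,0,0,0,0,21,0],[0,0,0,0,0,28,0],[0,0,0,0,0,35,0],[0,0,0,0,0,42,0],[0,0,0,0,0,49,0],[0,0,0,0,0,56,0],[0,0,0,0,0,63,0],[0,0,0,0,0,70,0],[0,0,0,0,0,70,0]]
  ]
}}

```text
t: 43.35
position: [0.6594, 0.0801, 0.1386]
tool_rot: [0.506, 0.863, 0.007, 0.005]
wrist_force: [4.1, 12.0, 2.0]
opening: 0.147
gripper_force: 62.5
```

```bash
python3 -c "
from h import *
go([.6565,.075,.138]);print(env.observe()['torque'],env.observe()['joints'])"
```

```text
[0.6594 0.0801 0.1386] 0.14709218627690462 [ 4.1425 11.9585  2.0337] q7 0.48395734294239545
shift [-0.0031 -0.005   0.0005] turn [  0.7984   0.6229 -69.9675]
[ 1.6318 -0.4317 -0.1084] [-0.2488  0.7249  0.1733  1.5041 -0.1524  0.9099  0.484 ]
```

Emit:
{"api": "move_arm", "payload": {
  "increments": [
    [[0.0002,0.002,0,0,0,7,0],[0.0003,0.003,0,0,0,14,0],[0.0005,0.0045,0,0,0,21,0],[0.0007,0.006,0,0,0,28,0],[0.0008,0.007,0,0,0,35,0],[0.001,0.008,0,0,0,41,0],[0.001,0.009,0,0,0,46,0],[0.001,0.009,0,0,0,50,0],[0.001,0.009,0,0,0,50,0]]
  ]
}}

```text
t: 44.25
position: [0.6638, 0.0806, 0.1386]
tool_rot: [0.823, 0.568, 0.003, 0.001]
wrist_force: [-1.5, 6.3, 6.8]
opening: 0.149
gripper_force: 65.3
```

```bash
python3 -c "
from h import *
go([.664,.0803,.138]);print(env.observe()['torque'],env.observe()['joints'])"
```

```text
[0.6638 0.0806 0.1386] 0.14870220170835136 [-1.533   6.3197  6.8319] q7 -0.22757473845713594
shift [-0.0002  0.0003  0.0006] turn [   0.4491    0.2188 -120.0278]
[0.8388 0.7248 0.0987] [-0.3817  0.763   0.4196  1.4862 -0.3522  0.9601 -0.2276]
```

Next I turn in small steps, watching the torque.

Emit:
{"api": "move_arm", "payload": {
  "increments": [
    [[0,0,0,0,0,2,0],[0,0,0,0,0,4,0],[0,0,0,0,0,6,0],[0,0,0,0,0,8,0],[0,0,0,0,0,8,0]]
  ]
}}

```text
t: 44.75
position: [0.6642, 0.0801, 0.1387]
tool_rot: [0.859, 0.512, 0.003, 0.002]
wrist_force: [-2.2, 4.3, 6.0]
opening: 0.146
gripper_force: 71.4
```

```bash
python3 -c "
from h import *
go([.664,.0803,.138]);print(env.observe()['torque'],env.observe()['tau'])"
```

```text
[0.6642 0.0801 0.1387] 0.14603030109865728 [-2.1641  4.3495  6.0079] q7 -0.3357626612359247
shift [ 0.0001 -0.0002  0.0007] turn [   0.4254    0.3524 -127.5751]
[0.6605 0.5436 1.5781] [  4.4079 -45.4745   9.0451 -12.9425  -0.1782  -0.8364  -1.6767]
```

Emit:
{"api": "move_arm", "payload": {
  "increments": [
    [[0,0,0,0,0,8,0.2],[0,0,0,0,0,0,0.35],[0,0,0,0,0,0,0.35],[0,0,-0.03,0,0,0,0.35],[0,0,-0.07,0,0,0,0.35],[0,0,-0.12,0,0,0,0.35],[0,0,-0.17,0,0,0,0.35],[0,0,-0.17,0,0,0,0.35]]
  ]
}}

```text
t: 45.55
position: [0.6665, 0.0754, 0.3163]
tool_rot: [0.863, 0.506, 0.01, 0.007]
wrist_force: [0.4, -0.1, 0.6]
opening: 0.349
gripper_force: 0.0
```

```bash
python3 -c "
from h import *
s=env.observe();print(tool([.45,-.35,.35]))"
```

```text
[-0.4765  0.0197 -0.038 ]
```

Emit:
{"api": "move_arm", "payload": {
  "increments": [
    [[-0.04,0,-0.03,0,0,0,0.35],[-0.085,0.003,-0.035,0,0,0,0.35],[-0.13,0.006,-0.038,0,0,0,0.35],[-0.175,0.008,-0.038,0,0,0,0.35],[-0.22,0.01,-0.038,0,0,0,0.35],[-0.265,0.012,-0.038,0,0,0,0.35],[-0.31,0.014,-0.038,0,0,0,0.35],[-0.35,0.016,-0.038,0,0,0,0.35],[-0.39,0.018,-0.038,0,0,0,0.35],[-0.42,0.02,-0.038,0,0,0,0.35],[-0.43,0.02,-0.038,0,0,0,0.35],[-0.43,0.02,-0.038,0,0,0,0.35]]
  ]
}}

```text
t: 46.75
position: [0.4697, -0.3096, 0.3439]
tool_rot: [0.863, 0.505, 0.002, 0.002]
wrist_force: [0.6, 0.9, -0.6]
opening: 0.352
gripper_force: 0.0
```

```bash
python3 - <<'E'
from h import *
b=env.camera("scene");a=env.camera("top");cv2.imwrite("pics/end_t.png",a[:,:,::-1]);cv2.imwrite("pics/end_s.png",b[:,:,::-1])
# cam bar angle in top
q=np.zeros((480,640),np.uint8);q[165:225,205:250]=(a[165:225,205:250].max(2)<60)
k,l,st,ce=cv2.connectedComponentsWithStats(q)
for j in range(1,k):
    if st[j,4]>60:
        yy,xx=np.where(l==j);print("dark",st[j],cv2.minAreaRect(np.c_[xx,yy].astype(np.float32)))
# bottle fits: brown mask in top/scene
for o in((.031,.0315),(.031,-.0315)):
    P=np.array([.413,.130,.095])+(.330+.061+o[0])*ex+o[1]*ey;print("expected bottle",P,proj(P+[0,0,.088],"top"),proj(P+[0,0,.088],"scene"))
for c,i,w in(("scene",b,(270,400,420,560)),("top",a,(60,200,100,220))):
    h=cv2.cvtColor(i,cv2.COLOR_RGB2HSV);m=np.zeros((480,640),np.uint8);s=np.s_[w[0]:w[1],w[2]:w[3]]
    m[s]=((h[s][...,1]>110)&(h[s][...,2]>30)&((h[s][...,0]<20)|(h[s][...,0]>170)))
    k,l,st,ce=cv2.connectedComponentsWithStats(m);print(c,[(st[j].tolist()) for j in range(1,k) if st[j,4]>30])
jar=np.array([.413,.130,.1])+(.268)*ex;print("jar exp",proj(jar,"top"))
i=a;h=cv2.cvtColor(i,cv2.COLOR_RGB2HSV);m=((h[...,0]>=4)&(h[...,0]<25)&(h[...,1]>90)&(h[...,2]>60)).astype(np.uint8);m[:, :100]=0;m[:,250:]=0;m[:140]=0
k,l,st,ce=cv2.connectedComponentsWithStats(m);print("cubes",[(st[j,4].item(),ce[j].round().tolist()) for j in range(1,k) if st[j,4]>10])
for c in("top","scene"):
  for d in env.outline_of("cup_mid",c)[:1]: print(c,fit(d["region"],[.437,-.26],.004,CUP,c))
  for L in("blue_bottle","dropper","flask"): print(c,L,[d["point"] for d in env.outline_of(L,c)[:1]])
E
```

```text
dark [206 173  38  32 379] ((221.4381561279297, 192.65936279296875), (47.39644241333008, 15.902281761169434), 33.31062698364258)
expected bottle [0.8245 0.2286 0.095 ] [[123.599   82.5287]] [[526.2813 335.4382]]
expected bottle [0.8346 0.1664 0.095 ] [[165.1363  76.7238]] [[474.5252 334.9884]]
scene [[440, 278, 13, 12, 85], [456, 288, 17, 8, 88], [466, 350, 26, 18, 295], [510, 350, 32, 18, 353]]
top [[154, 83, 27, 26, 302], [115, 88, 26, 26, 306], [164, 163, 14, 12, 116], [142, 166, 43, 25, 372], [141, 184, 12, 11, 104], [161, 191, 11, 9, 78]]
jar exp [[172.4192 191.2781]]
cubes [(116, [170.0, 169.0]), (393, [161.0, 179.0]), (113, [146.0, 189.0]), (108, [166.0, 197.0])]
top (array([ 0.4373, -0.2589]), np.float64(0.03386086118251928))
top blue_bottle [[274.7, 333.9]]
top dropper [[223.6, 330.9]]
top flask [[164.1, 314.4]]
scene (array([ 0.4401, -0.2605]), np.float64(0.03562201907790143))
scene blue_bottle [[254.7, 305.7]]
scene dropper [[293.1, 295.6]]
scene flask [[365.9, 319.2]]
```

Cam at about 2.27 rad, carrier home, bottles, cup and cubes in place. I hand the job in.

```bash
python3 -c "
from cell import env
print(env.close_job())"
```

```text
the job is handed in; nothing more can be done
None
```

I handed the job in after about 47 s of simulated time; `close_job` returned no verdict. Both sample bottles stand in the front cells, the visible cubes are in the jar, the empty cup is upright on the tray, the carrier met the end stop at 17 N, and the cam is at about 2.27 rad (its hold on the carrier after release was not measured).

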